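Set the guide roller of a heatsink loading slide and load the batch

TASK

Draw the width gauge out from under the heatsink stack, leaving the stack standing in its bay, and turn the eccentric bolt of the slide's guide roller until the gauge, lying flat against the bed, slides freely in past the roller (nose well beyond it) with less than 2 mm of side play. Then lay the gauge flat in its tray and push every heatsink on the bench fins-up along the slide, fully past the roller, leaving the roller's setting as it is. Do not disturb the other things on the bench.

Things in the scene. Friction and masses are not known exactly. Their poses are not given: they have to be found in the camera images.
- jig: Loading slide on the bench: dark bed 300 x 130 mm, 6 mm thick; origin at bench level under mid-bed, on the channel's centre line. Own x: direction of travel, away from the robot. Open infeed: x -150 to -55 mm; guide roller at x = -40; clear-covered outfeed (cover 33 to 36 mm above the bench, rails 52 mm apart) from x = -5 to the end stop at 142 mm, entered only past the roller.
- fence: Straight fixed aluminium fence on the bed, 290 mm long, 10 mm wide, its top 12 mm above the bench, parallel to the jig's x; origin at mid-length on the bed top, in the guiding face, which looks to its own +y. It is mounted up to about 1.2 mm off its nominal line (jig y = -23 mm).
- roller (a point): Centre of the eccentric steel guide roller (disc of radius 22 mm, 6 to 18 mm above the bench), across the channel from the fence. Gap = its distance from the fence face (along the fence's own y) less 22 mm.
- cam (a joint): Turn of the eccentric bolt carrying the roller, rad, clockwise from above, 0 to pi. The roller's centre is 5 mm off the bolt's axis: gap = middle value + 5 mm x cos(angle), widest at 0, narrowest at pi. It starts too tight. Friction (about 0.25 N m) holds it where it is left.
- cam_grip (a point): Point on the bolt's axis, 50 mm above the bench, near the top of its bar-shaped steel head: 32 mm long, 10 mm thick, from 18 to 54 mm above the bench. The bolt's axis is at jig x = -40, y = 45 mm. At angle 0 the bar lies along the jig's y; it turns with the bolt.
- bay: Grey slick plastic stacking bay on the bench: base 6 mm thick, 85 mm wide; origin at bench level under the middle of the stack. A low portal crosses it at own x -31 to -23 mm (posts outside y = +/-30, bar 14 to 30 mm above the bench), a lip 22 mm high behind at x = 28: the gauge passes under it, and it holds the stack back when the gauge is drawn out along the bay's -x (to the robot).
- gauge: Loose steel width gauge, 200 g. Flat blade 45 mm wide (own y), 5 mm thick, from 12 mm behind to 90 mm ahead (own +x) of the origin; the last 10 mm is a 38 mm wide nose. Black upright handle 14 (x) x 24 (y) mm, top 50 mm above the underside; origin at the underside below it. At first the blade lies under the stack on the bay, handle towards the robot.
- gauge_tip (a point): Middle of the gauge's nose end, 90 mm ahead of the handle's axis, at half the blade's thickness.
- tray: Grey open tray fixed to the bench for the gauge, 155 x 85 mm outside, walls 4 mm thick and 22 mm high, floor about 4 mm thick; long side along own x; origin at the centre of its underside.
- sink1: Finned aluminium heatsink block, 42 mm (own x, along the fins) x 44 mm (own y) x 24 mm tall, 70 g; origin at the centre of its underside. Bottom of the stack on the bay, resting on the gauge.
- sink2: Finned aluminium heatsink block, 42 mm (own x, along the fins) x 44 mm (own y) x 24 mm tall, 70 g; origin at the centre of its underside. On top of sink1.
- sink3: Finned aluminium heatsink block, 42 mm (own x, along the fins) x 44 mm (own y) x 24 mm tall, 70 g; origin at the centre of its underside. On top of sink2; may be absent.
- sink4: Finned aluminium heatsink block, 42 mm (own x, along the fins) x 44 mm (own y) x 24 mm tall, 70 g; origin at the centre of its underside. On the bench beyond the slide's left side; may be absent.
- sink5: Finned aluminium heatsink block, 42 mm (own x, along the fins) x 44 mm (own y) x 24 mm tall, 70 g; origin at the centre of its underside. On the bench to the right of the bay; may be absent.
- capacitor: Bystander: black can capacitor, 35 mm across, 50 mm tall, standing; origin at its underside.
- clamp_meter: Bystander: orange and black clamp meter lying flat, about 150 x 60 x 30 mm; origin at its underside.
- solder_spool: Bystander: grey solder spool, 48 mm across, 40 mm tall; origin at its underside.
- flux: Bystander: amber flux bottle, 40 mm across, 90 mm tall; origin at its underside.
- relay: Bystander: small black relay block, 30 x 22 x 28 mm; origin at its underside.
Mind the look-alikes: they are no part of the job. What is shaped like the bay but blue or green is not meant.

How it is judged:
On the way, in this order (a step that is already met when the one before it is completed fails the run):
1. The gauge is drawn clear of the bay's stack, and the stack stands upright in the bay (horizontal distance between gauge_tip and bay above 0.05 m and horizontal distance between each of sink1, sink2, sink3 and bay below 0.028 m and angle between each of sink1, sink2, sink3's own z axis and vertical below 0.15 rad and z of sink1 in the frame of bay above 0.002 m and z of sink2 in the frame of bay above 0.026 m and z of sink3 in the frame of bay above 0.05 m), for 0.3 s.
2. The gauge lies flat in the channel with its nose at least 15 mm past the roller's axis, and the gap is set: gauge width (45 mm) to 2 mm wider (y of roller in the frame of fence between 0.0666 and 0.0693 m and x of gauge_tip in the frame of jig between -0.025 and 0.1 m and y of gauge_tip in the frame of jig between -0.012 and 0.012 m and z of gauge_tip in the frame of jig between 0.006 and 0.013 m and angle between gauge's own z axis and vertical below 0.1 rad and angle between the x axis of gauge and the x axis of jig, either way round below 0.12 rad), for 0.2 s.
At the end, for the whole second after the job is handed in: Every heatsink lies flat in the outfeed, its centre at least 22 mm past the bolt's axis (its whole length past the roller's narrowest point); the roller-to-fence gap is still 45 to 47 mm; the gauge lies flat inside its tray; all at rest (y of roller in the frame of fence between 0.0666 and 0.0693 m and x of sink1 in the frame of jig between -0.018 and 0.145 m and y of sink1 in the frame of jig between -0.03 and 0.03 m and z of sink1 in the frame of jig between 0.002 and 0.011 m and linear speed of each of sink1, sink2, sink3, sink4, sink5, gauge below 0.02 m/s and angle between each of sink1, sink2, sink3, sink4, sink5's own z axis and vertical below 0.15 rad and x of sink2 in the frame of jig between -0.018 and 0.145 m and y of sink2 in the frame of jig between -0.03 and 0.03 m and z of sink2 in the frame of jig between 0.002 and 0.011 m and x of sink3 in the frame of jig between -0.018 and 0.145 m and y of sink3 in the frame of jig between -0.03 and 0.03 m and z of sink3 in the frame of jig between 0.002 and 0.011 m and x of sink4 in the frame of jig between -0.018 and 0.145 m and y of sink4 in the frame of jig between -0.03 and 0.03 m and z of sink4 in the frame of jig between 0.002 and 0.011 m and x of sink5 in the frame of jig between -0.018 and 0.145 m and y of sink5 in the frame of jig between -0.03 and 0.03 m and z of sink5 in the frame of jig between 0.002 and 0.011 m and x of gauge in the frame of tray between -0.08 and 0.08 m and y of gauge in the frame of tray between -0.045 and 0.045 m and x of gauge_tip in the frame of tray between -0.08 and 0.08 m and y of gauge_tip in the frame of tray between -0.045 and 0.045 m and angle between gauge's own z axis and vertical below 0.12 rad and z of gauge in the frame of tray below 0.012 m); the robot touches nothing.
It fails at once if a bystander (capacitor) is moved more than 40 mm (distance of capacitor from where it was at the start of the episode above 0.04 m).
It fails at once if a bystander (clamp meter) is moved more than 40 mm (distance of clamp_meter from where it was at the start of the episode above 0.04 m).
It fails at once if a bystander (solder spool) is moved more than 40 mm (distance of solder_spool from where it was at the start of the episode above 0.04 m).
It fails at once if a bystander (flux) is moved more than 40 mm (distance of flux from where it was at the start of the episode above 0.04 m).
It fails at once if a bystander (relay) is moved more than 40 mm (distance of relay from where it was at the start of the episode above 0.04 m).
Of sink3, sink4, sink5 only 1 to 2 are there at a start; the rules pass over those that are not, and their reading is None.
At some moment in a run one of gauge may be knocked a few centimetres aside while the robot is not near it.
Once in a run the grip may slacken for a moment while it holds something.
It also fails if it takes over 210 s, if anything falls off the work surface, if the arm or the gripper's body presses on something with over 40 N, if the wrist force passes 120 N, or if a joint passes its speed limit or range.

ROBOT

A 7-joint arm with a two-finger parallel gripper is mounted at the origin on the work surface. World frame = base frame: x ahead of the robot, y to its left, z up, the work surface at z = 0. Lengths are in m, angles in rad, forces in N, time in s.
With the tool pointing down it reaches from about 0.425 to 1.025 m from the base axis. Payload 9.4 kg.
Tool frame: the origin (TCP) lies at the very end of the fingers, on their centre line; the grasp point (between the pads) lies behind it (robot.grip_depth is the z of the grasp point in the tool frame, in m); z points along the fingers, y is the line along which they close (so a half turn about z gives the same grasp; the last joint's range is limited). The gripper opens to 85 mm and grips with 20 to 120 N. Pads are 22 mm wide; open, the fingers measure 114 mm over their backs; the gripper's body (76 mm by 85 mm) begins 54 mm behind the grasp point. The pads swing forward as they close: fully open they stand 13 mm farther back than shut.
Start: joints at [-1.241, 0.599, -0.003, 1.599, 0.002, 0.943, -0.08], TCP at [0.287, 0.666, 0.201] pointing down, gripper open.
Joint ranges: [-2.57, 2.57], [-0.35, 1.97], [-1.29, 1.29], [0.11, 2.56], [-1.05, 4.19], [0.11, 1.86], [-2.63, 2.63]. Speed limits (rad/s): [2.22, 2.22, 3.01, 3.01, 3.14, 3.14, 3.14].

INTERFACE

Orientations are given as a unit quaternion [x, y, z, w].
In Python, from workcell import robot gives the robot as it stands. The module is installed in compiled form; this text tells all that it offers.
- The arm moves only by the tool play_rows, never from a script. Its arguments are lists of equal length, an entry for each row: "travel": the shift along the tool's x, y, z in cm, a list of three; "turn": the turn, a rotation vector about the tool's x, y, z in rad, a list of three; "jaw": the finger opening in cm, from 0 to 8.54. In form: {"travel": [[tx, ty, tz], ...], "turn": [[wx, wy, wz], ...], "jaw": [jaw, ...]}. A call has 1 to 12 rows; each row shifts and turns the commanded pose from where the row before left it, along the tool's axes as they then stand; what a row does not reach is not made up. A row lasts 1/10 s, in which the tool goes at most 50 mm and 8.59 degrees, less where a joint would pass 70% of its speed; a pose out of reach is approached as far as the arm can. A call is refused whole if a number of a shift passes 5 or a number of a turn 0.15, either way. A call with a gripper value outside its range is refused whole. The fingers move at their own pace and stop on an object; the grip force is fixed at half the most. Time passes only in rows, so rows that do not move let the fingers close. It gives the time, the measured TCP pose, the force, the opening and the grip force at its end, in the units of the state.
- robot.state(): the state, without advancing time (a new reading comes with each control period).
- robot.read_camera(name): name is "scene" or "side" or "wrist"; returns a dict with "pixels" (400x640x3 uint8, blue, green, red), "depth" (400x640 float32, m along the optical axis (not along the pixel's ray), 0 where there is no reading), "camera_matrix" (3x3 intrinsics, pixels), "rvec" (rotation vector, rad) and "tvec" (3), from world to camera coordinates, as OpenCV has them. Camera axes: x right, y down, z forward; pixel columns grow to the right and rows downward; lengths in m; the calibration is good to about 2 mm. A picture is of the moment at which its call begins.
- robot.close_job(): hands the job in; it is judged then, once.
The state is a dict: "clock": time; "joint_positions": joint angles; "joint_velocities": joint speeds; "joint_torque": joint torques, N m; "eef_pos": TCP position; "tool_rot": TCP orientation; "ft_force": force on the tool from outside, world axes, zero at the start; "torque": the same for the moment, N m; "grip_width": finger opening in m; "grip_force": force on a finger pad.
Only numpy, scipy, OpenCV 4.12 (cv2) and the standard library are available. Lean on these libraries where they do the work, as an engineer would, in place of code of your own. Each camera call takes 0.05 s, during which the arm holds its last target. There are 200 camera calls.

## Working session

There is one attempt and no reset: what is moved stays moved. The work goes in short steps, Python scripts to look and compute and a tool call to move; the robot and the scene stay as the last step left them, time stands still between calls to the robot, and variables do not carry over. Pictures are saved under pics/ and viewed, at most 14 in all, crops included, and the job is handed in when it is done.

Besides the shell and the picture viewer there is one more tool, called after ">>>" as name(argument=value, ...) on one line, values as JSON. play_rows: Moves the arm, as the interface text tells. Its arguments: {"type":"object","properties":{"travel":{"type":"array","items":{"type":"array","items":{"type":"number"}}},"turn":{"type":"array","items":{"type":"array","items":{"type":"number"}}},"jaw":{"type":"array","items":{"type":"number"}}},"required":["travel","turn","jaw"]}

```bash
mkdir -p pics; cat > h.py <<'E'
import numpy as np, cv2
from workcell import robot
from scipy.spatial.transform import Rotation as R
def cam(n):
    c=robot.read_camera(n); c['R']=cv2.Rodrigues(np.array(c['rvec'],float))[0]; c['t']=np.array(c['tvec'],float).ravel(); c['K']=np.array(c['camera_matrix']); return c
def cloud(c):
    h,w=c['depth'].shape; u,v=np.meshgrid(np.arange(w),np.arange(h)); d=c['depth']
    K=c['K']; p=np.stack([(u-K[0,2])/K[0,0]*d,(v-K[1,2])/K[1,1]*d,d],-1)
    P=(p-c['t'])@c['R']; P[d==0]=np.nan; return P
def ray(c,u,v,z):
    o=-c['R'].T@c['t']; d=c['R'].T@np.linalg.inv(c['K'])@np.array([u,v,1.]); return o+d*(z-o[2])/d[2]
def proj(c,p):
    return cv2.projectPoints(np.array(p,float).reshape(-1,3),np.array(c['rvec'],float),c['t'],c['K'],None)[0].reshape(-1,2)
def st():
    s=robot.state(); r=R.from_quat(s['tool_rot']).as_matrix()
    print('t',round(s['clock'],2),'p',np.round(s['eef_pos'],4),'x',np.round(r[:,0],3),'z',np.round(r[:,2],3),'w',round(s['grip_width'],4),'gf',np.round(s['grip_force'],1),'F',np.round(s['ft_force'],1),'q7',round(s['joint_positions'][6],2)); return s,r
E
python3 - <<'E'
from h import *
s,r=st(); print(robot.grip_depth)
for n in ('scene','side','wrist'):
    c=cam(n); cv2.imwrite(f'pics/{n}0.png',c['pixels']); np.save(f'pics/{n}0.npy',cloud(c)); print(n,-c['R'].T@c['t'],c['R'][2])
E
```

```text
t 0.0 p [0.2867 0.6653 0.2005] x [-0.918  0.396 -0.   ] z [-0.001 -0.002 -1.   ] w 0.0855 gf 0.0 F [-0.5  1.5 -0.2] q7 -0.08
-0.0187
scene [0.97822384 0.41403707 0.9179193 ] [-0.45486854 -0.35354287 -0.8173751 ]
side [ 0.25541704 -0.69096411  0.62913591] [ 0.24392453  0.76197136 -0.59991705]
wrist [0.21126721 0.69811988 0.37263717] [ 0.29216604 -0.1272363  -0.94786599]
```

View pics/scene0.png

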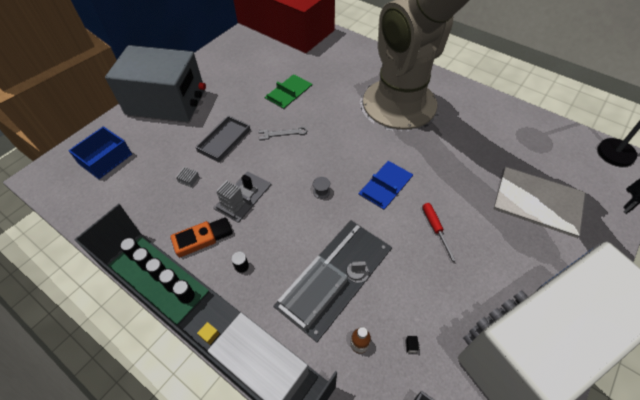

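View pics/side0.png

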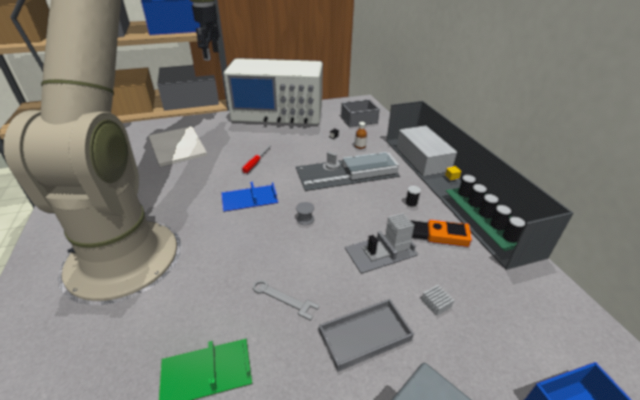

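Scene view: slide at about (335,280), grey bay with stack at (240,195), tray at (223,138), a loose heatsink (sink5) at (187,177), wrench, spool (321,187), capacitor (240,262), meter (200,236). The side view agrees; no sink4 is visible near the slide's left side. Next come measurements and closer crops.

```bash
python3 - <<'E'
from h import *
import cv2
a=cv2.imread('pics/scene0.png'); b=cv2.imread('pics/side0.png')
A=cv2.resize(a[150:340,170:420],(800,600),interpolation=3)[:, :]
B1=cv2.resize(b[190:275,330:450],(400,283),interpolation=3); B2=cv2.resize(b[140:195,285:405],(400,183),interpolation=3)
cv2.imwrite('pics/cA.png',A); B=np.zeros((500,400,3),np.uint8); B[:283]=B1;B[300:483]=B2; cv2.imwrite('pics/cB.png',B)
for n in('scene','side'):
    P=np.load(f'pics/{n}0.npy')
    im=cv2.imread(f'pics/{n}0.png')
    m=(P[...,2]>0.004)&(P[...,2]<0.15)&(P[...,0]>0.25)&(P[...,0]<1.0)&(abs(P[...,1])<0.6)
    k,l,s,cc=cv2.connectedComponentsWithStats(m.astype(np.uint8),connectivity=4)
    for i in range(1,k):
        if s[i,4]<60: continue
        q=P[l==i]; r=cv2.minAreaRect((q[:,:2]*1000).astype(np.float32))
        print(n,np.round(cc[i]),s[i,4],'rect',np.round(r[0]),np.round(r[1]),round(r[2],1),'zmax',np.round(np.percentile(q[:,2],[50,98]),3),im[l==i].mean(0).astype(int))
E
```

```text
scene [174.  95.] 2459 rect [ 445. -530.] [104. 208.] 79.0 zmax [0.084 0.148] [34 33 32]
scene [222. 138.] 630 rect [ 463. -345.] [158.  91.] 5.5 zmax [0.014 0.024] [55 52 53]
scene [281. 133.] 232 rect [ 336. -218.] [ 39. 148.] 42.2 zmax [0.006 0.01 ] [118 116 117]
scene [107. 158.] 921 rect [ 724. -561.] [121.  77.] 0.3 zmax [0.036 0.061] [65 27 13]
scene [384. 186.] 1092 rect [322. 140.] [ 86. 145.] 89.2 zmax [0.007 0.03 ] [136  54  26]
scene [187. 176.] 278 rect [ 630. -321.] [45. 48.] 12.7 zmax [0.02  0.025] [90 89 89]
scene [239. 196.] 1468 rect [ 583. -155.] [151.  85.] 4.8 zmax [0.02  0.084] [77 75 75]
scene [321. 186.] 280 rect [438.   6.] [57. 45.] 42.2 zmax [0.039 0.043] [81 78 78]
scene [435. 224.] 396 rect [372. 334.] [170.  34.] 51.2 zmax [0.021 0.028] [ 49  49 131]
scene [200. 314.] 15156 rect [887.  20.] [123. 622.] 0.1 zmax [0.074 0.14 ] [ 97 100  94]
scene [200. 237.] 1354 rect [ 741. -146.] [ 62. 146.] 62.1 zmax [0.028 0.034] [27 46 83]
scene [331. 280.] 5967 rect [626. 186.] [131. 301.] 87.8 zmax [0.013 0.039] [90 87 86]
scene [240. 262.] 274 rect [742. -11.] [35.
[... 820 characters left out ...]
 [347. 170.] 2566 rect [619. 182.] [136. 300.] 88.2 zmax [0.013 0.041] [118 116 111]
side [251. 197.] 930 rect [317. 136.] [ 90. 135.] 89.0 zmax [0.006 0.031] [187  89  35]
side [412. 196.] 247 rect [735. -16.] [34. 34.] 59.8 zmax [0.037 0.052] [86 85 84]
side [304. 212.] 323 rect [437.   6.] [47. 44.] 20.1 zmax [0.039 0.042] [106 103 101]
side [286. 299.] 626 rect [ 327. -223.] [ 38. 150.] 45.8 zmax [0.007 0.01 ] [151 150 148]
side [437. 300.] 560 rect [ 625. -323.] [45. 45.] 11.9 zmax [0.02  0.026] [137 136 133]
side [364. 333.] 2886 rect [ 457. -348.] [156.  86.] 5.6 zmax [0.006 0.024] [114 112 110]
side [578. 386.] 2370 rect [ 718. -559.] [ 60. 124.] 87.5 zmax [0.036 0.061] [120  58  23]
```

View pics/cA.png

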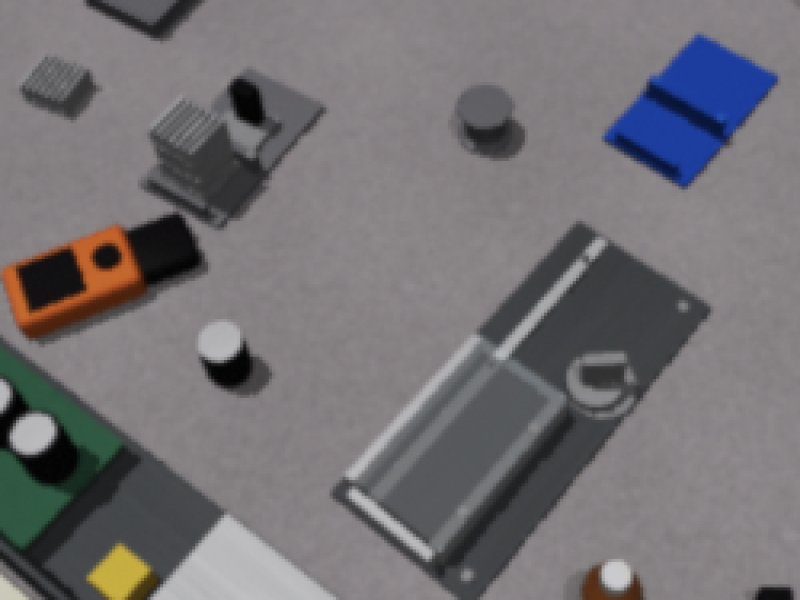

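View pics/cB.png

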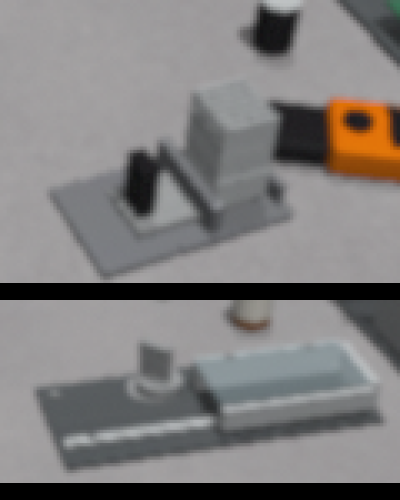

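The stack top is at 83 mm, so there are three sinks in the stack. Sink5 is also there and sink4 is absent. Next I measure the handle, then approach.

```bash
python3 - <<'E'
from h import *
for n in('scene','side'):
    P=np.load(f'pics/{n}0.npy'); im=cv2.imread(f'pics/{n}0.png').max(2)
    box=(abs(P[...,0]-.58)<.1)&(abs(P[...,1]+.155)<.07)
    for nm,m in (('handle',box&(P[...,2]>.02)&(P[...,2]<.062)&(im<45)),('stacktop',box&(P[...,2]>.079)),('bar',(abs(P[...,0]-.59)<.05)&(abs(P[...,1]-.225)<.06)&(P[...,2]>.047)&(P[...,2]<.07)),('bay',box&(P[...,2]>.003))):
        q=P[m]; 
        if len(q)<5: print(n,nm,len(q)); continue
        r=cv2.minAreaRect((q[:,:2]*1000).astype(np.float32)); print(n,nm,len(q),np.round(r[0]),np.round(r[1]),round(r[2],1),np.round(q[:,2].max(),3),np.round(np.median(q,0),3))
E
```

```text
scene handle 134 [ 614. -138.] [136.  49.] 5.8 0.059 [ 0.562 -0.148  0.037]
scene stacktop 187 [ 624. -150.] [43. 46.] 3.5 0.086 [ 0.625 -0.149  0.082]
scene bar 69 [587. 226.] [11. 31.] 40.6 0.058 [0.589 0.226 0.053]
scene bay 1591 [ 584. -152.] [130. 192.] 89.7 0.086 [ 0.611 -0.139  0.018]
side handle 125 [ 611. -154.] [140.  18.] 9.7 0.058 [ 0.548 -0.168  0.041]
side stacktop 255 [ 619. -153.] [43. 46.] 4.3 0.086 [ 0.618 -0.153  0.082]
side bar 33 [581. 221.] [11. 34.] 33.0 0.056 [0.581 0.221 0.053]
side bay 2384 [ 582. -156.] [124. 205.] 81.0 0.086 [ 0.589 -0.171  0.017]
```

>>> play_rows(travel=[[0, -4, 0], [0, -4, 0], [0, -4, 0], [0, -4, 0], [0, -4, 0], [0, -4, 0], [0, -4, 0], [0, -4, 0], [0, -4, 0], [0, -4, 0], [0, -4, 0], [0, -4, 0]], turn=[[0, 0, -0.04], [0, 0, -0.04], [0, 0, -0.04], [0, 0, -0.04], [0, 0, -0.04], [0, 0, -0.04], [0, 0, -0.04], [0, 0, -0.04], [0, 0, -0.04], [0, 0, -0.04], [0, 0, -0.04], [0, 0, -0.04]], jaw=[8, 8, 8, 8, 8, 8, 8, 8, 8, 8, 8, 6])

```text
clock: 1.35
eef_pos: [0.1982, 0.1971, 0.2014]
tool_rot: [-0.038, 0.999, 0.0, 0.0]
ft_force: [0.1, -0.1, 0.6]
grip_width: 0.067
grip_force: 0.0
```

```bash
python3 -c "
from h import *
st()"
```

```text
t 1.35 p [0.1982 0.1971 0.2014] x [-0.997 -0.075 -0.   ] z [ 0.  0. -1.] w 0.067 gf 0.0 F [ 0.1 -0.1  0.6] q7 0.65
```

>>> play_rows(travel=[[-2.6, -3.15, 0], [-2.6, -3.15, 0], [-2.6, -3.15, 0], [-2.6, -3.15, 0], [-2.6, -3.15, 0], [-2.6, -3.15, 0], [-2.6, -3.15, 0], [-2.6, -3.15, 0], [-2.6, -3.15, 0], [-2.6, -3.15, 0], [-2.6, -3.15, 0], [-2.6, -3.15, 0]], turn=[[0, 0, 0], [0, 0, 0], [0, 0, 0], [0, 0, 0], [0, 0, 0], [0, 0, 0], [0, 0, 0], [0, 0, 0], [0, 0, 0], [0, 0, 0], [0, 0, 0], [0, 0, 0]], jaw=[6, 6, 6, 6, 6, 6, 6, 6, 6, 6, 6, 6])

```text
clock: 2.55
eef_pos: [0.5383, -0.1568, 0.2012]
tool_rot: [-0.037, 0.999, 0.0, -0.0]
ft_force: [0.1, 0.1, -0.0]
grip_width: 0.0601
grip_force: 0.0
```

```bash
python3 - <<'E'
from h import *
s,r=st(); c=cam('wrist'); cv2.imwrite('pics/w1.png',c['pixels']); P=cloud(c); np.save('pics/w1.npy',P); im=c['pixels'].max(2)
p=np.array(s['eef_pos'])
box=(abs(P[...,0]-.58)<.1)&(abs(P[...,1]+.155)<.07)
for nm,m in (('handletop',box&(P[...,2]>.05)&(P[...,2]<.062)&(im<60)),('stacktop',box&(P[...,2]>.078)&(P[...,2]<.09))):
    q=P[m]; print(nm,len(q))
    if len(q)>5:
        k=cv2.minAreaRect((q[:,:2]*1000).astype(np.float32)); print(np.round(k[0]),np.round(k[1]),round(k[2],1),q[:,2].max())
E
```

```text
t 2.55 p [ 0.5383 -0.1568  0.2012] x [-0.997 -0.073  0.   ] z [-0.  0. -1.] w 0.0601 gf 0.0 F [ 0.1  0.1 -0. ] q7 1.98
handletop 295
[ 572. -154.] [56. 42.] 4.1 0.061770465799407835
stacktop 624
[ 621. -151.] [43. 44.] 3.4 0.08472666743235199
```

View pics/w1.png

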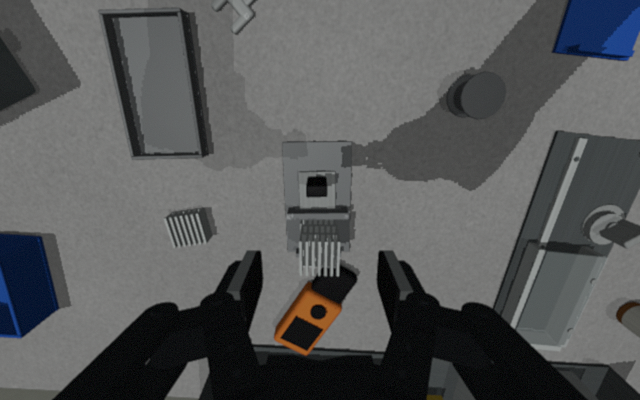

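The wrist view shows the gauge handle at (317,185), the portal at (318,214) and the stack at (322,245). I'll take the handle top by casting a ray onto its plane.

```bash
python3 - <<'E'
from h import *
c=cam('wrist'); im=c['pixels'].max(2); P=cloud(c)
m=np.zeros_like(im); m[165:205,295:340]=im[165:205,295:340]<45
ys,xs=np.where(m); print(xs.min(),xs.max(),ys.min(),ys.max())
top=m.astype(bool)&(P[...,2]>.051); q=P[top]; k=cv2.minAreaRect((q[:,:2]*1000).astype(np.float32)); print(len(q),k,np.median(q[:,2]))
w=np.zeros_like(im); w[165:208,290:345]=im[165:208,290:345]>135
ys,xs=np.where(w);r=[ray(c,x,y,.011)[:2]*1000 for x,y in zip(xs,ys)]; print(cv2.minAreaRect(np.array(r,np.float32)))
E
```

```text
295 332 172 204
230 ((550.7406005859375, -159.3601837158203), (12.491069793701172, 22.02840232849121), 3.606924295425415) 0.0553772769218236
((555.7683715820312, -138.68882751464844), (0.0, 0.0), 0.0)
```

>>> play_rows(travel=[[-1.25, -0.3, 2], [0, 0, 3], [0, 0, 3], [0, 0, 3], [0, 0, 3], [0, 0, 2], [0, 0, 1], [0, 0, 0.7], [0, 0, 0]], turn=[[0, 0, 0], [0, 0, 0], [0, 0, 0], [0, 0, 0], [0, 0, 0], [0, 0, 0], [0, 0, 0], [0, 0, 0], [0, 0, 0]], jaw=[6, 6, 6, 6, 6, 6, 6, 6, 6])

```text
clock: 3.55
eef_pos: [0.5499, -0.1574, 0.0242]
tool_rot: [-0.037, 0.999, 0.0, -0.0]
ft_force: [0.0, -0.5, -1.1]
grip_width: 0.06
grip_force: 0.0
```

>>> play_rows(travel=[[0, 0, 0], [0, 0, 0], [0, 0, 0], [0, 0, 0], [0, 0, 0], [0, 0, 0], [0, 0, 0], [0, 0, 0]], turn=[[0, 0, 0], [0, 0, 0], [0, 0, 0], [0, 0, 0], [0, 0, 0], [0, 0, 0], [0, 0, 0], [0, 0, 0]], jaw=[5, 4, 3.5, 3, 2.5, 2, 2, 2])

```text
clock: 4.35
eef_pos: [0.5503, -0.1577, 0.0249]
tool_rot: [-0.037, 0.999, -0.0, 0.0]
ft_force: [-0.5, -0.1, 6.5]
grip_width: 0.0211
grip_force: 36.4
```

```bash
python3 -c "
from h import *
st()"
```

```text
t 4.35 p [ 0.5503 -0.1577  0.0249] x [-0.997 -0.073 -0.001] z [ 0.001 -0.    -1.   ] w 0.0211 gf 36.4 F [-0.5 -0.1  6.5] q7 2.05
```

>>> play_rows(travel=[[0, 0, 0], [0, 0, 0], [0.2, 0, 0], [0.4, 0, 0], [0.5, 0, 0], [0.6, 0, 0], [0.6, 0, 0], [0.6, 0, 0], [0.6, 0, 0], [0.6, 0, 0], [0.6, 0, 0], [0.6, 0, 0]], turn=[[0, 0, 0], [0, 0, 0], [0, 0, 0], [0, 0, 0], [0, 0, 0], [0, 0, 0], [0, 0, 0], [0, 0, 0], [0, 0, 0], [0, 0, 0], [0, 0, 0], [0, 0, 0]], jaw=[2, 2, 2, 2, 2, 2, 2, 2, 2, 2, 2, 2])

```text
clock: 5.55
eef_pos: [0.4971, -0.1616, 0.0247]
tool_rot: [-0.037, 0.999, -0.0, 0.0]
ft_force: [2.4, 0.2, 3.4]
grip_width: 0.0202
grip_force: 35.9
```

```bash
python3 - <<'E'
from h import *
st(); c=cam('wrist'); cv2.imwrite('pics/w2.png',c['pixels'][:,120:520])
E
```

```text
t 5.55 p [ 0.4971 -0.1616  0.0247] x [-0.997 -0.073 -0.001] z [ 0.001 -0.    -1.   ] w 0.0202 gf 35.9 F [2.4 0.2 3.4] q7 2.08
```

View pics/w2.png

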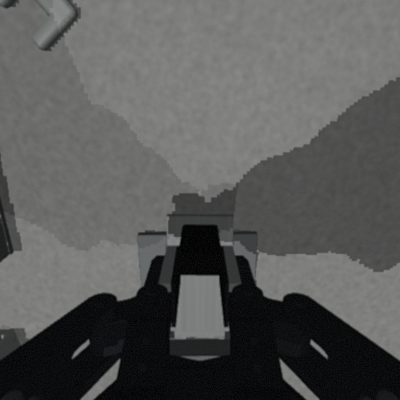

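The gauge follows the gripper, its blade clear between the fingers. I'll pull further with a tighter grip.

>>> play_rows(travel=[[0, 0, 0], [0, 0, 0], [0.4, 0, 0], [0.6, 0, 0], [0.6, 0, 0], [0.6, 0, 0], [0.6, 0, 0], [0.6, 0, 0], [0.6, 0, 0], [0, 0, 0], [0, 0, 0], [0, 0, 0]], turn=[[0, 0, 0], [0, 0, 0], [0, 0, 0], [0, 0, 0], [0, 0, 0], [0, 0, 0], [0, 0, 0], [0, 0, 0], [0, 0, 0], [0, 0, 0], [0, 0, 0], [0, 0, 0]], jaw=[1, 0, 0, 0, 0, 0, 0, 0, 0, 0, 0, 0])

```text
clock: 6.8
eef_pos: [0.4573, -0.1644, 0.0244]
tool_rot: [-0.037, 0.999, 0.0, -0.0]
ft_force: [-0.8, -0.1, 0.5]
grip_width: 0.0185
grip_force: 59.5
```

>>> play_rows(travel=[[0, 0, 0], [0, 0, -0.5], [0, 0, -1], [0, 0, -1], [0, 0, -1], [0, 0, 0], [0, 0, 0]], turn=[[0, 0, 0], [0, 0, 0], [0, 0, 0], [0, 0, 0], [0, 0, 0], [0, 0, 0], [0, 0, 0]], jaw=[0, 0, 0, 0, 0, 0, 0])

```text
clock: 7.5
eef_pos: [0.4577, -0.1643, 0.0599]
tool_rot: [-0.037, 0.999, -0.0, 0.001]
ft_force: [0.3, 0.2, -2.3]
grip_width: 0.0181
grip_force: 59.0
```

```bash
python3 - <<'E'
from h import *
st(); out=[]
for n in('side','scene'):
    c=cam(n); P=cloud(c); cv2.imwrite(f'pics/{n}2.png',c['pixels'])
    m=(abs(P[...,0]-.62)<.07)&(abs(P[...,1]+.152)<.06)
    for lo in(.07,.046): 
        q=P[m&(P[...,2]>lo)]; k=cv2.minAreaRect((q[:,:2]*1000).astype(np.float32)) if len(q) else 0; print(n,lo,len(q),k,q[:,2].max() if len(q) else 0)
    b=(abs(P[...,0]-.59)<.08)&(abs(P[...,1]-.223)<.06)&(P[...,2]>.046)&(P[...,2]<.062); q=P[b];print('bar',len(q),cv2.minAreaRect((q[:,:2]*1000).astype(np.float32)))
    out.append(cv2.resize(c['pixels'][180:290,290:450] if n=='side' else c['pixels'][140:250,180:340],(400,275),interpolation=3))
cv2.imwrite('pics/c2.png',np.vstack(out))
E
```

```text
t 7.5 p [ 0.4577 -0.1643  0.0599] x [-0.997 -0.073 -0.001] z [ 0.001 -0.    -1.   ] w 0.0181 gf 59.0 F [ 0.3  0.2 -2.3] q7 2.09
side 0.07 298 ((616.7612915039062, -151.02650451660156), (43.3234748840332, 46.36787033081055), 6.246673583984375) 0.08071040152906105
side 0.046 518 ((615.6304931640625, -151.59170532226562), (46.02873611450195, 47.25630187988281), 6.701949596405029) 0.08071040152906105
bar 0 ((0.0, 0.0), (0.0, 0.0), 0.0)
scene 0.07 255 ((622.1476440429688, -149.4209747314453), (43.70085144042969, 46.8316764831543), 5.351349353790283) 0.08215067692918596
scene 0.046 377 ((621.5118408203125, -148.92442321777344), (44.87440490722656, 47.93902587890625), 5.351348876953125) 0.08215067692918596
bar 71 ((587.9429931640625, 225.55845642089844), (10.105796813964844, 30.65904998779297), 38.921932220458984)
```

View pics/c2.png

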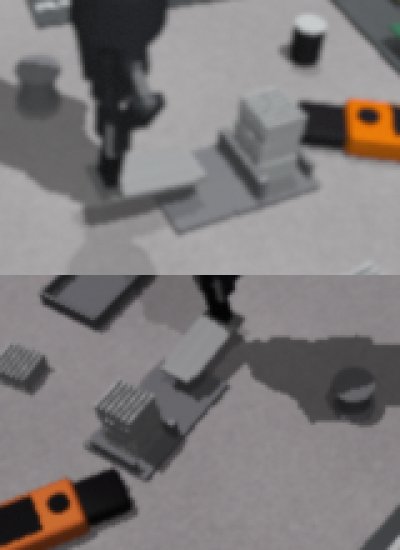

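The stack stands upright (top at 78 mm) and the gauge is held level. I carry it to the slide's infeed and look from there.

>>> play_rows(travel=[[0, 1, -3], [0, 2, -3], [0, 3, -3], [0, 3.3, -2.5], [0, 3.5, -2.5], [0, 3.5, 0], [0, 3.5, 0], [0, 3.5, 0], [0, 3.5, 0], [0, 3.5, 0], [0, 3, 0], [0, 2, 0]], turn=[[0, 0, 0], [0, 0, 0], [0, 0, 0.01], [0, 0, 0.01], [0, 0, 0.01], [0, 0, 0.01], [0, 0, 0.01], [0, 0, 0.01], [0, 0, 0.01], [0, 0, 0.01], [0, 0, 0.01], [0, 0, 0.01]], jaw=[0, 0, 0, 0, 0, 0, 0, 0, 0, 0, 0, 0])

```text
clock: 8.8
eef_pos: [0.4452, 0.1907, 0.199]
tool_rot: [0.012, 1.0, 0.0, -0.0]
ft_force: [0.7, -1.5, 0.4]
grip_width: 0.0001
grip_force: 0.0
```

```bash
python3 - <<'E'
from h import *
s,r=st(); c=cam('wrist'); cv2.imwrite('pics/w3.png',c['pixels']); P=cloud(c); np.save('pics/w3.npy',P)
im=c['pixels'].min(2)
b=(abs(P[...,0]-.59)<.06)&(abs(P[...,1]-.223)<.06)&(P[...,2]>.046)&(P[...,2]<.062); q=P[b];print('bar',len(q),cv2.minAreaRect((q[:,:2]*1000).astype(np.float32)) if len(q) else 0)
m=(P[...,0]>.45)&(P[...,0]<.8)&(P[...,1]>.08)&(P[...,1]<.29)
f=m&(P[...,2]>.0095)&(P[...,2]<.0145)&(P[...,0]<.6)&(im>110); q=P[f]; print('fence',len(q),cv2.minAreaRect((q[:,:2]*1000).astype(np.float32)) if len(q) else 0)
E
```

```text
t 8.8 p [0.4452 0.1907 0.199 ] x [-1.     0.025  0.   ] z [-0.  0. -1.] w 0.0001 gf 0.0 F [ 0.7 -1.5  0.4] q7 1.17
bar 92 ((576.6033325195312, 231.63223266601562), (9.93045425415039, 12.362445831298828), 37.90384292602539)
fence 466 ((529.91845703125, 151.98074340820312), (9.347278594970703, 107.43147277832031), 87.11873626708984)
```

View pics/w3.png

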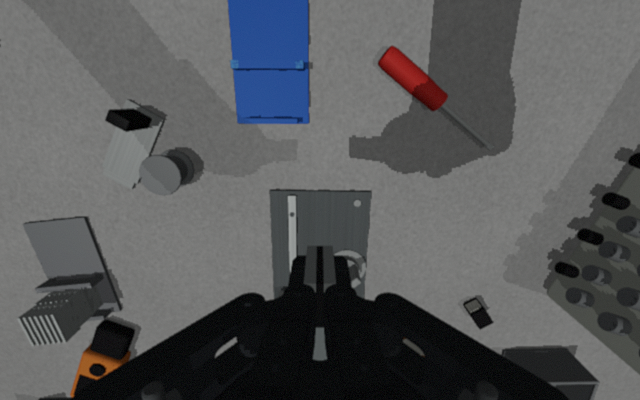

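The gripper is empty. The grip slackened on the way, and the gauge now lies by the spool at about (130,145) in this view, with its handle near (128,120). The slide's infeed is at (320,240). The roller setting doesn't need the gauge, so I go on to view the bolt and locate the gauge at the same time.

>>> play_rows(travel=[[-2, 0, 0], [-3, 0, 0], [-3, 0, 0], [-3, 0, 0], [-2, 0, 0], [0, 0, 0]], turn=[[0, 0, 0], [0, 0, 0], [0, 0, 0], [0, 0, 0], [0, 0, 0], [0, 0, 0]], jaw=[2, 4, 4, 4, 4, 4])

```text
clock: 9.45
eef_pos: [0.5778, 0.184, 0.1987]
tool_rot: [0.014, 1.0, -0.0, 0.0]
ft_force: [-0.6, 0.7, -0.4]
grip_width: 0.04
grip_force: 0.0
```

```bash
python3 - <<'E'
from h import *
s,r=st(); c=cam('wrist'); P=cloud(c); np.save('pics/w4.npy',P)
W=c['pixels']
im=c['pixels'].min(2)
def rect(m,t):
    q=P[m]; print(t,len(q),[np.round(v,1) for v in cv2.minAreaRect((q[:,:2]*1000).astype(np.float32))] if len(q)>4 else 0)
rect((abs(P[...,0]-.59)<.06)&(abs(P[...,1]-.223)<.06)&(P[...,2]>.050)&(P[...,2]<.062),'bar')
m=(P[...,0]>.45)&(P[...,0]<.8)&(P[...,1]>.08)&(P[...,1]<.29)
f=m&(P[...,2]>.0095)&(P[...,2]<.0145)&(P[...,0]<.6)&(im>110);rect(f,'fence')
rect(m&(P[...,2]>.003)&(P[...,2]<.05)&(P[...,1]<.28),'bed')
S=cam('side');PS=cloud(S);
C=cam('scene');
o=np.vstack([cv2.resize(S['pixels'][190:280,260:400],(420,270),interpolation=3),cv2.resize(C['pixels'][140:230,240:380],(420,270),interpolation=3)])
o=np.hstack([o,cv2.resize(W[:300,120:440],(380,356)).__class__(0) if 0 else np.zeros((540,380,3),np.uint8)]); o[:356,420:]=cv2.resize(W[:300,170:490],(380,356))
cv2.imwrite('pics/c4.png',o)
for n,c2 in(('side',S),('scene',C)):
    P=cloud(c2)
    rect((abs(P[...,0]-.43)<.12)&(abs(P[...,1]-.0)<.09)&(P[...,2]>.003)&(P[...,2]<.1),n+'gauge+spool')
    rect((abs(P[...,0]-.44)<.05)&(abs(P[...,1]-.006)<.05)&(P[...,2]>.036)&(P[...,2]<.045),n+'spooltop')
E
```

```text
t 9.45 p [0.5778 0.184  0.1987] x [-1.     0.028 -0.001] z [ 0.001 -0.001 -1.   ] w 0.04 gf 0.0 F [-0.6  0.7 -0.4] q7 1.3
bar 260 [array([583.2, 224. ]), array([10.2, 31.7]), np.float64(38.4)]
fence 826 [array([537.9, 152. ]), array([  9.8, 122.3]), np.float64(87.6)]
bed 22235 [array([622.5, 185.3]), array([130.4, 300.8]), np.float64(87.9)]
sidegauge+spool 968 [array([417.2,  -3. ]), array([170.6, 215.6]), np.float64(86.2)]
sidespooltop 182 [array([436.7,   6.6]), array([45.1, 46.9]), np.float64(11.9)]
scenegauge+spool 561 [array([4.407e+02, 2.000e-01]), array([211.5, 174.7]), np.float64(0.5)]
scenespooltop 165 [array([446.8,   5.8]), array([48.6, 35.6]), np.float64(50.2)]
```

View pics/c4.png

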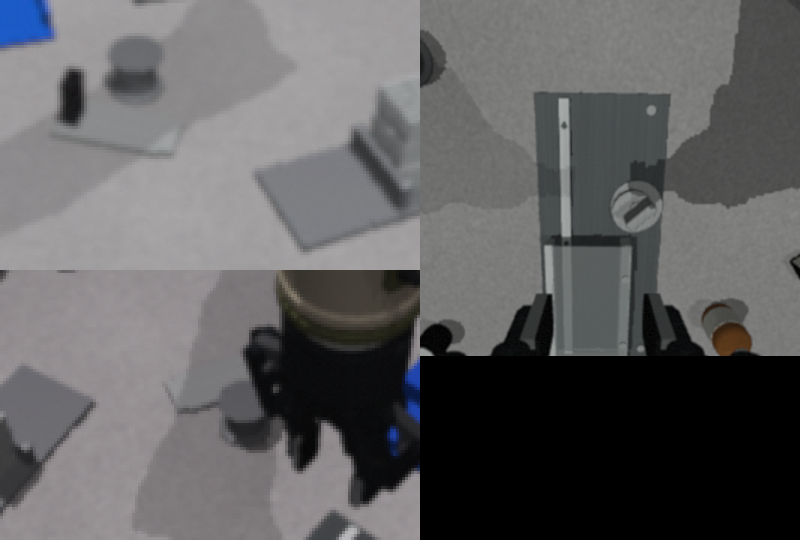

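The gauge lies flat on the bench with its handle up, and the spool is unmoved. The bar is at (583,224) mm and its angle is about 139°; bolt-to-fence distance is about 68.6 mm. I'll turn to around 95°: grip the bar, then turn counter-clockwise.

>>> play_rows(travel=[[-0.4, 2, 0], [0, 2, 0], [0, 0, 0], [0, 0, 0], [0, 0, 2], [0, 0, 3], [0, 0, 3], [0, 0, 3], [0, 0, 0], [0, 0, 0]], turn=[[0, 0, 0.145], [0, 0, 0.145], [0, 0, 0.145], [0, 0, 0.145], [0, 0, 0.145], [0, 0, 0.145], [0, 0, 0], [0, 0, 0], [0, 0, 0], [0, 0, 0]], jaw=[3, 3, 3, 3, 3, 3, 3, 3, 3, 3])

```text
clock: 10.6
eef_pos: [0.5828, 0.2243, 0.0898]
tool_rot: [0.433, 0.901, -0.0, -0.0]
ft_force: [-0.3, 0.0, 0.8]
grip_width: 0.0296
grip_force: 0.0
```

```bash
python3 - <<'E'
from h import *
s,r=st(); print('yang',np.degrees(np.arctan2(r[1,1],r[0,1])), 'delta tool', r.T@(np.array([.5832,.224,.0253])-s['eef_pos'])*100)
c=cam('wrist'); P=cloud(c)
m=(abs(P[...,0]-.585)<.03)&(abs(P[...,1]-.225)<.03)&(P[...,2]>.048)&(P[...,2]<.060)&(c['pixels'].min(2)>50)
q=P[m]; print(len(q),cv2.minAreaRect((q[:,:2]*1000).astype(np.float32)) if len(q)>4 else 0)
E
```

```text
t 10.6 p [0.5828 0.2243 0.0898] x [-0.624  0.781  0.   ] z [-0.001 -0.    -1.   ] w 0.0296 gf 0.0 F [-0.3  0.   0.8] q7 0.63
yang 38.62307914986827 delta tool [-0.05299023  0.0202103   6.45203979]
537 ((583.43017578125, 224.5133056640625), (9.815237045288086, 31.64518165588379), 39.038875579833984)
```

>>> play_rows(travel=[[0, 0, 2], [0, 0, 2], [0, 0, 1.4], [0, 0, 1], [0, 0, 0], [0, 0, 0], [0, 0, 0], [0, 0, 0], [0, 0, 0], [0, 0, 0], [0, 0, 0]], turn=[[0, 0, 0], [0, 0, 0], [0, 0, 0], [0, 0, 0], [0, 0, 0], [0, 0, 0], [0, 0, 0], [0, 0, 0], [0, 0, 0], [0, 0, 0], [0, 0, 0]], jaw=[3, 3, 3, 3, 3, 2, 1, 0.5, 0, 0, 0])

```text
clock: 11.75
eef_pos: [0.5834, 0.2244, 0.0255]
tool_rot: [0.434, 0.901, 0.0, 0.0]
ft_force: [-0.1, 0.4, 0.3]
grip_width: -0.0001
grip_force: 0.0
```

```bash
python3 - <<'E'
from h import *
s,r=st(); print('yang',np.degrees(np.arctan2(r[1,1],r[0,1])),s['torque'])
E
```

```text
t 11.75 p [0.5834 0.2244 0.0255] x [-0.624  0.781 -0.   ] z [ 0.  0. -1.] w -0.0001 gf 0.0 F [-0.1  0.4  0.3] q7 0.68
yang 38.62000253184923 [-0.05388508 -0.04497625 -0.00954555]
```

```bash
python3 - <<'E'
from h import *
c=cam('wrist');S=cam('side')
o=np.hstack([c['pixels'][100:400,160:480],cv2.resize(S['pixels'][120:200,280:400],(450,300),interpolation=3)])
cv2.imwrite('pics/c5.png',o)
E
```

```text
(no output)
```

View pics/c5.png

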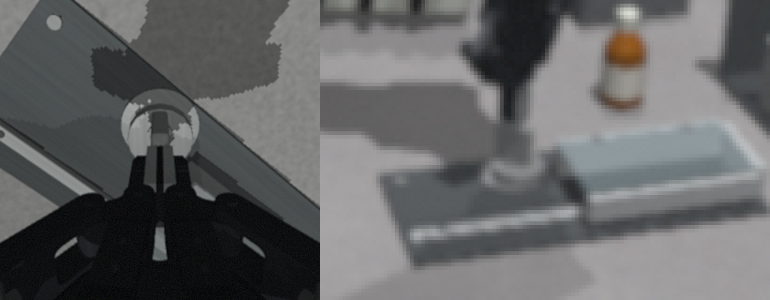

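```bash
python3 - <<'E'
from h import *
s,r=st()
c=cam('wrist');P=cloud(c)
print(proj(c,[s['eef_pos'],[.5834,.2244,.0542]]))
for v in range(215,300,6):
    print(v,[tuple(np.round((P[v,u]-s['eef_pos'])@r*1000).astype(int)) if not np.isnan(P[v,u,0]) else None for u in (300,308,314,320,326,332,340)])
S=cam('side'); m=cloud(S); print(proj(S,[s['eef_pos'],[.5834,.2244,.0542]]))
for v in range(150,176,2): print(v,np.round(m[v,330:350:3]*1000).astype(int).tolist())
E
```

```text
t 11.85 p [0.5834 0.2244 0.0254] x [-0.624  0.781 -0.   ] z [ 0.  0. -1.] w -0.0002 gf 0.0 F [ 1.3  0.3 -0.4] q7 0.68
[[319.63498749 237.17766092]
 [319.66895613 260.22494548]]
215 [(np.int64(12), np.int64(-13), np.int64(8)), (np.int64(13), np.int64(-7), np.int64(6)), (np.int64(15), np.int64(-3), np.int64(-1)), (np.int64(16), np.int64(0), np.int64(-2)), (np.int64(15), np.int64(4), np.int64(0)), (np.int64(12), np.int64(8), np.int64(7)), (np.int64(12), np.int64(13), np.int64(9))]
221 [(np.int64(7), np.int64(-13), np.int64(10)), (np.int64(8), np.int64(-8), np.int64(9)), (np.int64(16), np.int64(-3), np.int64(-12)), (np.int64(15), np.int64(0), np.int64(-11)), (np.int64(16), np.int64(4), np.int64(-11)), (np.int64(7), np.int64(8), np.int64(9)), (np.int64(8), np.int64(13), np.int64(8))]
227 [(np.int64(4), np.int64(-13), np.int64(8)), (np.int64(4), np.int64(-8), np.int64(8)), (np.int64(16), np.int64(-3), np.int64(-20)), (np.int64(16), np.int64(0), np.int64(-20)), (np.int64(15), np.int64(4), np.int64(-19)), (np.int64(4), np.int64(8), np.int64(7)), (np.int64(4), np.int64(13), np.int64(8))]
233 
[... 4587 characters left out ...]
186, 37], [625, 186, 36]]
164 [[577, 216, 18], [585, 208, 22], [595, 211, 18], [610, 223, 8], [616, 211, 15], [623, 204, 18], [621, 175, 36]]
166 [[573, 204, 19], [582, 202, 19], [591, 199, 19], [608, 216, 6], [615, 210, 8], [623, 204, 10], [616, 162, 38]]
168 [[572, 200, 15], [581, 198, 15], [592, 200, 11], [604, 206, 5], [612, 201, 6], [621, 198, 7], [615, 159, 32]]
170 [[572, 200, 7], [581, 197, 8], [591, 196, 6], [599, 191, 8], [609, 192, 5], [617, 187, 7], [627, 186, 6]]
172 [[569, 190, 7], [578, 188, 7], [587, 185, 7], [595, 181, 8], [604, 177, 8], [615, 180, 5], [622, 173, 7]]
174 [[565, 179, 7], [574, 176, 7], [582, 172, 8], [592, 172, 7], [600, 167, 9], [610, 167, 6], [618, 164, 7]]
```

```bash
python3 - <<'E'
from h import *
for f,p,x in (('w1',[.5383,-.1568,.2012],[-.997,-.073,0]),('w3',[.4452,.1907,.199],[-1,.025,0]),('w4',[.5778,.184,.1987],[-1,.028,0]),('wrist0',[.2867,.6653,.2005],[-.918,.396,0])):
    P=np.load(f'pics/{f}.npy'); z=np.array([0,0,-1.]); x=np.array(x)/np.linalg.norm(x); y=np.cross(z,x)
    T=(P-np.array(p))@np.stack([x,y,z],1)*1000
    q=T[(abs(T[...,0])<25)&(abs(T[...,1])<60)&(T[...,2]<30)&(T[...,2]>-90)]
    print(f,len(q)); 
    for lo in range(-90,30,10):
        k=q[(q[:,2]>=lo)&(q[:,2]<lo+10)]
        if len(k): print(lo,len(k),np.round([k[:,0].min(),k[:,0].max(),k[:,1].min(),k[:,1].max(),abs(k[:,1]).min()]))
E
```

```text
w1 10404
-90 5630 [-13.  15. -60.  60.  27.]
-80 1441 [-10.  15. -58.  58.  29.]
-70 1210 [-11.  12. -44.  44.  30.]
-60 1072 [-11.  12. -44.  44.  30.]
-50 836 [-11.  12. -44.  44.  30.]
-40 215 [-11.  12. -36.  36.  30.]
w3 10867
-90 6288 [-12.  15. -41.  41.   2.]
-80 2199 [-12.  15. -34.  34.   2.]
-70 849 [-11.  13. -16.  15.   0.]
-60 708 [  6.  12. -13.  14.   0.]
-50 575 [  6.  12. -13.  14.   0.]
-40 248 [  7.  12. -13.  13.   0.]
w4 12005
-90 6910 [-12.  15. -55.  55.  18.]
-80 1713 [ -4.  15. -51.  52.  20.]
-70 1303 [-11.  13. -33.  34.  19.]
-60 958 [-11.  13. -33.  34.  20.]
-50 778 [-11.  12. -34.  34.  20.]
-40 343 [-11.  12. -32.  33.  20.]
wrist0 6450
-90 1546 [ -1.  15. -60.  60.  41.]
-80 1651 [-10.  12. -56.  57.  42.]
-70 1547 [-11.  13. -56.  57.  42.]
-60 1192 [-11.  12. -56.  57.  42.]
-50 514 [-11.  12. -54.  55.  42.]
```

The depth shows the real finger ends sitting about 30 mm behind the reported TCP. That explains the weak gauge grip and the miss here. I'll grip 25 mm lower from now on.

>>> play_rows(travel=[[0, 0, 0], [0, 0, 0], [0, 0, 0], [0, 0, 0], [0, 0, 1], [0, 0, 1], [0, 0, 0.5], [0, 0, 0]], turn=[[0, 0, 0], [0, 0, 0], [0, 0, 0], [0, 0, 0], [0, 0, 0], [0, 0, 0], [0, 0, 0], [0, 0, 0]], jaw=[1, 2, 3, 3, 3, 3, 3, 3])

```text
clock: 12.75
eef_pos: [0.5827, 0.224, -0.001]
tool_rot: [0.434, 0.901, -0.001, -0.001]
ft_force: [-0.1, -0.5, 0.4]
grip_width: 0.0302
grip_force: 0.0
```

>>> play_rows(travel=[[0, 0, 0], [0, 0, 0], [0, 0, 0], [0, 0, 0], [0, 0, 0], [0, 0, 0], [0, 0, 0], [0, 0, 0]], turn=[[0, 0, 0], [0, 0, 0], [0, 0, 0], [0, 0, 0], [0, 0, 0], [0, 0, 0], [0, 0, 0], [0, 0, 0]], jaw=[2, 1.5, 1, 0.5, 0, 0, 0, 0])

```text
clock: 13.55
eef_pos: [0.5837, 0.2245, 0.0008]
tool_rot: [0.433, 0.901, 0.0, 0.0]
ft_force: [0.2, -0.0, 6.1]
grip_width: 0.009
grip_force: 60.4
```

```bash
python3 - <<'E'
from h import *
s,r=st(); print('yang',np.degrees(np.arctan2(r[1,1],r[0,1])),s['torque'])
E
```

```text
t 13.55 p [0.5837 0.2245 0.0008] x [-0.624  0.781 -0.   ] z [ 0.001  0.    -1.   ] w 0.009 gf 60.4 F [ 0.2 -0.   6.1] q7 0.69
yang 38.62719105075995 [-0.03813311 -0.00205273  0.19924563]
```

>>> play_rows(travel=[[0, 0, 0], [0, 0, 0], [0, 0, 0], [0, 0, 0], [0, 0, 0], [0, 0, 0], [0, 0, 0], [0, 0, 0], [0, 0, 0], [0, 0, 0], [0, 0, 0], [0, 0, 0]], turn=[[0, 0, -0.077], [0, 0, -0.077], [0, 0, -0.077], [0, 0, -0.077], [0, 0, -0.077], [0, 0, -0.077], [0, 0, -0.077], [0, 0, -0.077], [0, 0, -0.077], [0, 0, -0.08], [0, 0, 0], [0, 0, 0]], jaw=[0, 0, 0, 0, 0, 0, 0, 0, 0, 0, 0, 0])

```text
clock: 14.75
eef_pos: [0.5835, 0.2241, 0.0008]
tool_rot: [0.062, 0.998, 0.0, 0.0]
ft_force: [-0.1, -1.3, 6.2]
grip_width: 0.0088
grip_force: 60.6
```

```bash
python3 - <<'E'
from h import *
s,r=st(); print('yang',np.degrees(np.arctan2(r[1,1],r[0,1])),s['torque'])
E
```

```text
t 14.75 p [0.5835 0.2241 0.0008] x [-0.992  0.124 -0.   ] z [ 0.  0. -1.] w 0.0088 gf 60.6 F [-0.1 -1.3  6.2] q7 1.18
yang 82.89343106744664 [-0.20324948  0.11377054  0.25768765]
```

>>> play_rows(travel=[[0, 0, 0], [0, 0, 0], [0, 0, 0], [0, 0, -1], [0, 0, -3], [0, 0, -3], [0, 0, -3], [0, 0, -3], [0, 0, -2], [0, 0, 0]], turn=[[0, 0, 0], [0, 0, 0], [0, 0, 0], [0, 0, 0], [0, 0, 0], [0, 0, 0], [0, 0, 0], [0, 0, 0], [0, 0, 0], [0, 0, 0]], jaw=[1, 2, 3, 3, 3, 3, 3, 3, 3, 3])

```text
clock: 15.75
eef_pos: [0.5848, 0.225, 0.154]
tool_rot: [0.062, 0.998, 0.001, 0.002]
ft_force: [-0.7, 0.1, 0.5]
grip_width: 0.0302
grip_force: 0.0
```

```bash
python3 - <<'E'
from h import *
s,r=st(); c=cam('wrist'); P=cloud(c); im=c['pixels'].min(2)
def rect(P,m,t):
    q=P[m]; print(t,len(q),[np.round(v,1) for v in cv2.minAreaRect((q[:,:2]*1000).astype(np.float32))] if len(q)>4 else 0)
rect(P,(abs(P[...,0]-.585)<.03)&(abs(P[...,1]-.225)<.03)&(P[...,2]>.048)&(P[...,2]<.060)&(im>50),'bar')
m=(P[...,0]>.45)&(P[...,0]<.6)&(P[...,1]>.12)&(P[...,1]<.2)
rect(P,m&(P[...,2]>.0095)&(P[...,2]<.0145)&(im>110),'fence')
rect(P,(np.hypot(P[...,0]-.585,P[...,1]-.222)<.04)&(P[...,2]>.0145)&(P[...,2]<.022)&(im>80),'roller')
for n in('side','scene'):
    c=cam(n); Q=cloud(c); b=(abs(Q[...,0]-.43)<.12)&(abs(Q[...,1]+.03)<.08)
    rect(Q,b&(Q[...,2]>.003)&(Q[...,2]<.010),n+' blade'); rect(Q,b&(Q[...,2]>.02)&(c['pixels'].max(2)<50),n+' handle')
    rect(Q,b&(Q[...,2]>.036)&(c['pixels'].max(2)<45)&(Q[...,2]<.055),n+' handletop')
E
```

```text
t 15.75 p [0.5848 0.225  0.154 ] x [-0.992  0.124 -0.004] z [ 0.005  0.002 -1.   ] w 0.0302 gf 0.0 F [-0.7  0.1  0.5] q7 1.14
bar 342 [array([582.7, 224.2]), array([ 9.7, 30.8]), np.float64(83.1)]
fence 1059 [array([538. , 152.2]), array([ 10.2, 123.8]), np.float64(87.7)]
roller 792 [array([588.5, 223.5]), array([42.9, 40.3]), np.float64(82.8)]
side blade 549 [array([433.1, -38.8]), array([215.3, 145.9]), np.float64(5.7)]
side handle 67 [array([403.7, -25.7]), array([19.6,  9.9]), np.float64(62.2)]
side handletop 38 [array([404.2, -25.8]), array([19. ,  8.2]), np.float64(64.9)]
scene blade 409 [array([431.6, -30.1]), array([152.5, 228.9]), np.float64(86.9)]
scene handle 93 [array([430.8,   2.6]), array([83. , 24.3]), np.float64(36.8)]
scene handletop 50 [array([432.7,   0.6]), array([80.7, 16.3]), np.float64(39.0)]
```

Bar angle is about 95° and the gap about 46.2 mm. Next, view the dropped gauge.

>>> play_rows(travel=[[1.5, -3.4, -0.6], [1.5, -3.4, -0.6], [1.5, -3.4, -0.6], [1.5, -3.4, -0.6], [1.5, -3.4, -0.6], [1.5, -3.4, -0.6], [1.5, -3.4, -0.6], [1.5, -3.4, -0.6], [0, 0, 0], [0, 0, 0]], turn=[[0, 0, 0], [0, 0, 0], [0, 0, 0], [0, 0, 0], [0, 0, 0], [0, 0, 0], [0, 0, 0], [0, 0, 0], [0, 0, -0.12], [0, 0, 0]], jaw=[4, 4, 4, 4, 4, 4, 4, 4, 4, 4])

```text
clock: 16.9
eef_pos: [0.4299, -0.0315, 0.198]
tool_rot: [0.002, 1.0, 0.0, -0.001]
ft_force: [0.6, -0.1, 0.2]
grip_width: 0.0398
grip_force: 0.0
```

```bash
python3 - <<'E'
from h import *
s,r=st(); c=cam('wrist'); P=cloud(c); im=c['pixels'].max(2)
def rect(P,m,t):
    q=P[m]; print(t,len(q),[np.round(v,1) for v in cv2.minAreaRect((q[:,:2]*1000).astype(np.float32))] if len(q)>4 else 0)
b=(abs(P[...,0]-.43)<.09)&(abs(P[...,1]+.03)<.07)
rect(P,b&(P[...,2]>.046)&(P[...,2]<.055)&(im<60),'handletop')
rect(P,b&(P[...,2]>.036)&(P[...,2]<.044)&(im>60),'spooltop')
m=(b&(P[...,2]>.003)&(P[...,2]<.008)).astype(np.uint8); k,l,sx,cc=cv2.connectedComponentsWithStats(m); i=1+sx[1:,4].argmax(); rect(P,l==i,'blade')
cv2.imwrite('pics/w6.png',c['pixels'][:320,160:480])
E
```

```text
t 16.9 p [ 0.4299 -0.0315  0.198 ] x [-1.     0.004  0.001] z [-0.001  0.    -1.   ] w 0.0398 gf 0.0 F [ 0.6 -0.1  0.2] q7 1.61
handletop 271 [array([403.9, -20.4]), array([23.1, 13.3]), np.float64(64.7)]
spooltop 1250 [array([428.3,   5.7]), array([79.1, 46.9]), np.float64(26.3)]
blade 2534 [array([447.4, -20.4]), array([ 80.7, 102.3]), np.float64(65.3)]
```

View pics/w6.png

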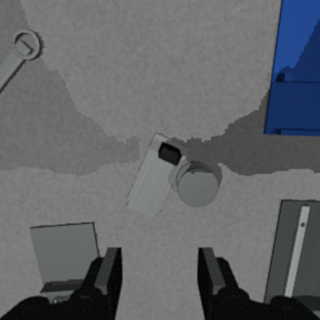

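The wrist crop shows the gauge at (160,165), handle (170,153), beside the spool at (198,185). I'll grip the handle along the gauge's own x, clear of the spool: rotate first, then descend partway.

>>> play_rows(travel=[[0, 0, 0], [0, 0, 0], [0, 0, 0], [0, 0, 0], [0, 0, 0], [0, 0, 0], [0, 0, 0], [0, 0, 0], [0, 0, 0], [0, 0, 0], [0, 0, 0], [0, 0, 0]], turn=[[0, 0, 0.1435], [0, 0, 0.1435], [0, 0, 0.1435], [0, 0, 0.1435], [0, 0, 0.1435], [0, 0, 0.1435], [0, 0, 0.1435], [0, 0, 0.1435], [0, 0, 0.1435], [0, 0, 0.1435], [0, 0, 0.1435], [0, 0, 0.1435]], jaw=[3, 3, 3, 3, 3, 3, 3, 3, 3, 3, 3, 3])

```text
clock: 18.15
eef_pos: [0.431, -0.0298, 0.1978]
tool_rot: [0.762, 0.647, -0.001, 0.0]
ft_force: [0.5, -0.2, -0.2]
grip_width: 0.0302
grip_force: 0.0
```

>>> play_rows(travel=[[0, 0, 0], [0, 0, 0], [-0.4, -2.8, 3], [0, 0, 3], [0, 0, 3], [0, 0, 3], [0, 0, 0], [0, 0, 0]], turn=[[0, 0, 0.1435], [0, 0, 0.1435], [0, 0, 0], [0, 0, 0], [0, 0, 0], [0, 0, 0], [0, 0, 0], [0, 0, 0]], jaw=[3, 3, 3, 3, 3, 3, 3, 3])

```text
clock: 18.95
eef_pos: [0.4034, -0.0225, 0.0782]
tool_rot: [0.845, 0.534, -0.001, -0.0]
ft_force: [0.1, -0.0, 0.3]
grip_width: 0.0301
grip_force: 0.0
```

```bash
cat >> h.py <<'E'
def goto(p,yang=None):
    s,r=st(); d=r.T@(np.array(p)-np.array(s['eef_pos']))*100; a=np.degrees(np.arctan2(r[1,1],r[0,1])); print('yang',round(a,2),'d',np.round(d,2),'' if yang is None else 'turnz %.4f'%(-np.radians((yang-a+180)%360-180)))
E
python3 - <<'E'
from h import *
goto([.4026,-.0231,-.010],-25.3)
c=cam('wrist');P=cloud(c);im=c['pixels'].max(2)
b=(abs(P[...,0]-.41)<.05)&(abs(P[...,1]+.02)<.05)&(P[...,2]>.046)&(P[...,2]<.055)&(im<60); q=P[b]; print(len(q),cv2.minAreaRect((q[:,:2]*1000).astype(np.float32)) if len(q)>4 else 0)
E
```

```text
t 18.95 p [ 0.4034 -0.0225  0.0782] x [ 0.43   0.903 -0.001] z [-0.002 -0.    -1.   ] w 0.0301 gf 0.0 F [ 0.1 -0.   0.3] q7 0.2
yang -25.44 d [-0.08 -0.03  8.82] turnz -0.0024
564 ((404.82037353515625, -19.712909698486328), (23.822179794311523, 13.159599304199219), 65.09903717041016)
```

>>> play_rows(travel=[[0, 0.1, 2], [0, 0, 2], [0, 0, 2], [0, 0, 1.5], [0, 0, 1.3], [0, 0, 0], [0, 0, 0]], turn=[[0, 0, 0], [0, 0, 0], [0, 0, 0], [0, 0, 0], [0, 0, 0], [0, 0, 0], [0, 0, 0]], jaw=[3, 3, 3, 3, 3, 3, 3])

```text
clock: 19.7
eef_pos: [0.412, -0.023, 0.0007]
tool_rot: [0.846, 0.533, -0.006, -0.004]
ft_force: [-0.2, -0.2, 0.4]
grip_width: 0.0301
grip_force: 0.0
```

>>> play_rows(travel=[[0, 0, 0], [0, 0, 0], [0, 0, 0], [0, 0, 0], [0, 0, 0], [0, 0, 0], [0, 0, 0], [0, 0, 0]], turn=[[0, 0, 0], [0, 0, 0], [0, 0, 0], [0, 0, 0], [0, 0, 0], [0, 0, 0], [0, 0, 0], [0, 0, 0]], jaw=[2.5, 2, 1.5, 1, 0.5, 0, 0, 0])

```text
clock: 20.5
eef_pos: [0.4109, -0.0229, 0.0006]
tool_rot: [0.845, 0.535, -0.006, -0.005]
ft_force: [-1.9, 2.7, 11.4]
grip_width: 0.0129
grip_force: 58.9
```

```bash
python3 -c "
from h import *
goto([.4026,-.0231,-.010],-25.3)"
```

```text
t 20.5 p [ 0.4109 -0.0229  0.0006] x [ 0.428  0.904 -0.005] z [-0.015  0.001 -1.   ] w 0.0129 gf 58.9 F [-1.9  2.7 11.4] q7 0.54
yang -25.35 d [-0.37 -0.72  1.07] turnz -0.0009
```

Gripped well this time (59 N, about 19 mm overlap). Lift, move to the infeed, align.

>>> play_rows(travel=[[0, 0, -0.5], [0, 0, -1.5], [0, 0, -2], [0, 0, -3], [0, 0, -2.5], [0, 0, -0.5], [0, 0, 0]], turn=[[0, 0, 0], [0, 0, 0], [0, 0, 0], [0, 0, 0], [0, 0, 0], [0, 0, 0], [0, 0, 0]], jaw=[0, 0, 0, 0, 0, 0, 0])

```text
clock: 21.2
eef_pos: [0.4132, -0.0228, 0.1004]
tool_rot: [0.845, 0.535, -0.006, -0.004]
ft_force: [0.2, 0.1, -2.1]
grip_width: 0.0127
grip_force: 58.8
```

```bash
python3 -c "
from h import *
goto([.4716,.1831,.09],-2.1)"
```

```text
t 21.2 p [ 0.4132 -0.0228  0.1004] x [ 0.427  0.904 -0.005] z [-0.014  0.001 -1.   ] w 0.0127 gf 58.8 F [ 0.2  0.1 -2.1] q7 0.32
yang -25.27 d [21.11 -3.49  0.98] turnz -0.4045
```

>>> play_rows(travel=[[2.6, -0.4, 0], [2.6, -0.4, 0], [2.6, -0.4, 0], [2.6, -0.4, 0], [2.6, -0.4, 0], [2.6, -0.4, 0], [2.6, -0.4, 0], [2.6, -0.4, 0], [0, 0, 0], [0, 0, 0], [0, 0, 0], [0, 0, 0]], turn=[[-0.0127, 0.005, 0], [0, 0, 0], [0, 0, 0], [0, 0, 0], [0, 0, -0.08], [0, 0, -0.08], [0, 0, -0.08], [0, 0, -0.08], [0, 0, -0.085], [0, 0, 0], [0, 0, 0], [0, 0, 0]], jaw=[0, 0, 0, 0, 0, 0, 0, 0, 0, 0, 0, 0])

```text
clock: 22.4
eef_pos: [0.4601, 0.18, 0.0994]
tool_rot: [0.721, 0.693, -0.001, -0.001]
ft_force: [-0.7, 0.3, -1.9]
grip_width: 0.0127
grip_force: 58.8
```

```bash
python3 - <<'E'
from h import *
goto([.4716,.1831,.02],-2.1)
s=robot.state(); p=np.array(s['eef_pos'])
c=cam('wrist');P=cloud(c);im=c['pixels'].max(2)
# blade points: just above underside height
zb=p[2]+.005
m=(abs(P[...,2]-zb)<.005)&(np.hypot(P[...,0]-p[0],P[...,1]-p[1])<.13)
q=P[m]; print(len(q),cv2.minAreaRect((q[:,:2]*1000).astype(np.float32)) if len(q)>4 else 0, np.median(q[:,2]) if len(q) else 0)
A,_,_,_=np.linalg.lstsq(np.c_[q[:,:2],np.ones(len(q))],q[:,2],rcond=None); print('slope',A)
cv2.imwrite('pics/w7.png',c['pixels'])
E
```

```text
t 22.4 p [0.4601 0.18   0.0994] x [ 0.04   0.999 -0.001] z [-0.003 -0.    -1.   ] w 0.0127 gf 58.8 F [-0.7  0.3 -1.9] q7 0.19
yang -2.32 d [0.36 1.15 7.93] turnz -0.0038
9198 ((499.4616394042969, 178.78399658203125), (46.426151275634766, 102.90170288085938), 87.3798599243164) 0.10333101641193129
slope [ 0.00062418 -0.00345787  0.10361734]
```

View pics/w7.png

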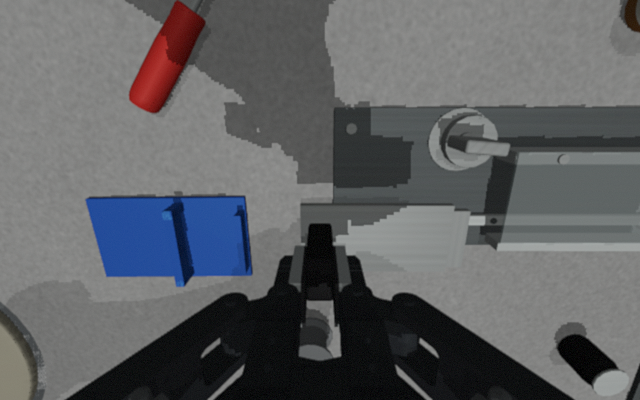

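The gauge is held level, with blade from (300,205) to (465,265) and in line with the channel. Shift and lower it to just above the bed while checking the bolt in the same view.

>>> play_rows(travel=[[0.25, 1.1, 0], [0, 0, 2], [0, 0, 2], [0, 0, 2], [0, 0, 1], [0, 0, 0]], turn=[[0, 0, -0.008], [0, 0, 0], [0, 0, 0], [0, 0, 0], [0, 0, 0], [0, 0, 0]], jaw=[0, 0, 0, 0, 0, 0])

```text
clock: 23.05
eef_pos: [0.4715, 0.1826, 0.0289]
tool_rot: [0.718, 0.697, -0.001, -0.001]
ft_force: [0.4, -0.8, -0.7]
grip_width: 0.0129
grip_force: 58.8
```

```bash
python3 - <<'E'
from h import *
goto([.4712,.1821,.007],-2.1)
s=robot.state(); p=np.array(s['eef_pos'])
c=cam('wrist');P=cloud(c);im=c['pixels'].max(2); mn=c['pixels'].min(2)
def rect(m,t):
    q=P[m]; print(t,len(q),[np.round(v,1) for v in cv2.minAreaRect((q[:,:2]*1000).astype(np.float32))] if len(q)>4 else 0, np.round(np.median(q,0),4) if len(q) else 0)
zb=p[2]+.005
rect((abs(P[...,2]-zb)<.004)&(abs(P[...,0]-p[0]-.04)<.06)&(abs(P[...,1]-p[1])<.04)&(mn>90),'blade')
rect((np.hypot(P[...,0]-.584,P[...,1]-.224)<.03)&(P[...,2]>.048)&(P[...,2]<.060),'bar')
rect((P[...,2]>.009)&(P[...,2]<.015)&(P[...,0]>.57)&(P[...,0]<.61)&(P[...,1]>.135)&(P[...,1]<.165)&(mn>100),'fence')
rect((P[...,2]>.009)&(P[...,2]<.015)&(P[...,0]>.46)&(P[...,0]<.61)&(P[...,1]>.135)&(P[...,1]<.165)&(mn>100),'fence2')
E
```

```text
t 23.05 p [0.4715 0.1826 0.0289] x [ 0.03   1.    -0.001] z [-0.003 -0.001 -1.   ] w 0.0129 gf 58.8 F [ 0.4 -0.8 -0.7] q7 0.31
yang -1.71 d [-0.05 -0.02  2.19] turnz 0.0069
blade 6961 [array([517.4, 182.9]), array([115.1,  58.8]), np.float64(8.6)] [0.5276 0.1816 0.0328]
bar 1339 [array([583.3, 224.3]), array([10.4, 32.5]), np.float64(83.7)] [0.5818 0.2251 0.0532]
fence 648 [array([590.3, 150.5]), array([10.6, 39.7]), np.float64(86.4)] [0.5909 0.1507 0.0116]
fence2 675 [array([585.6, 150.6]), array([10.7, 49.1]), np.float64(86.8)] [0.5903 0.1505 0.0116]
```

>>> play_rows(travel=[[0, 0, 1], [0, 0, 0.7], [0, 0, 0.3], [0, 0, 0.2], [0, 0, 0], [0, 0, 0]], turn=[[0, 0, 0], [0, 0, 0], [0, 0, 0], [0, 0, 0], [0, 0, 0], [0, 0, 0]], jaw=[0, 0, 0, 0, 0, 0])

```text
clock: 23.7
eef_pos: [0.4713, 0.183, 0.008]
tool_rot: [0.717, 0.697, -0.001, -0.001]
ft_force: [0.1, -0.6, -2.0]
grip_width: 0.0126
grip_force: 58.8
```

```bash
python3 - <<'E'
from h import *
goto([.4712,.1821,.007],-2.1)
s=robot.state(); p=np.array(s['eef_pos'])
c=cam('wrist');P=cloud(c);mn=c['pixels'].min(2)
m=(P[...,2]>.008)&(P[...,2]<.014)&(abs(P[...,0]-p[0]-.04)<.06)&(P[...,1]>.158)&(P[...,1]<.21)&(mn>90)
k,l,sx,cc=cv2.connectedComponentsWithStats(m.astype(np.uint8)); i=1+sx[1:,4].argmax(); q=P[l==i]
print(len(q),cv2.minAreaRect((q[:,:2]*1000).astype(np.float32)),np.median(q[:,2]))
E
```

```text
t 23.7 p [0.4713 0.183  0.008 ] x [ 0.029  1.    -0.   ] z [-0.002  0.    -1.   ] w 0.0126 gf 58.8 F [ 0.1 -0.6 -2. ] q7 0.35
yang -1.66 d [-0.09 -0.01  0.1 ] turnz 0.0076
6881 ((520.8001708984375, 181.3734893798828), (82.69963836669922, 46.420989990234375), 0.5959860682487488) 0.012016230185691635
```

>>> play_rows(travel=[[-0.05, 0, 0.08], [0, 0, 0], [0, 0.5, 0], [0, 0.5, 0], [0, 0.5, 0], [0, 0, 0]], turn=[[0, 0, 0.007], [0, 0, 0], [0, 0, 0], [0, 0, 0], [0, 0, 0], [0, 0, 0]], jaw=[0, 0, 0, 0, 0, 0])

```text
clock: 24.35
eef_pos: [0.4874, 0.1819, 0.007]
tool_rot: [0.72, 0.694, -0.0, -0.0]
ft_force: [-0.4, 0.3, -1.6]
grip_width: 0.0126
grip_force: 58.8
```

>>> play_rows(travel=[[0, 0.4, 0], [0, 0.4, 0], [0, 0.4, 0], [0, 0, 0]], turn=[[0, 0, 0], [0, 0, 0], [0, 0, 0], [0, 0, 0]], jaw=[0, 0, 0, 0])

```text
clock: 24.75
eef_pos: [0.499, 0.1815, 0.007]
tool_rot: [0.72, 0.694, -0.001, -0.0]
ft_force: [0.2, 0.3, -1.9]
grip_width: 0.0127
grip_force: 58.8
```

```bash
python3 -c "
from h import *
goto([.5212,.1803,.007],-2.1)"
```

```text
t 24.75 p [0.499  0.1815 0.007 ] x [ 0.036  0.999 -0.   ] z [-0.001 -0.    -1.   ] w 0.0127 gf 58.8 F [ 0.2  0.3 -1.9] q7 0.34
yang -2.07 d [-0.04  2.22 -0.  ] turnz 0.0005
```

>>> play_rows(travel=[[0, 0.4, 0], [0, 0.4, 0], [0, 0.4, 0], [0, 0.4, 0], [0, 0.4, 0], [0, 0.4, 0], [0, 0, 0], [0, 0, 0], [0, 0, 0]], turn=[[0, 0, 0], [0, 0, 0], [0, 0, 0], [0, 0, 0], [0, 0, 0], [0, 0, 0], [0, 0, 0], [0, 0, 0], [0, 0, 0]], jaw=[0, 0, 0, 0, 0, 0, 0, 0, 0])

```text
clock: 25.65
eef_pos: [0.5219, 0.1807, 0.0069]
tool_rot: [0.72, 0.694, -0.001, -0.001]
ft_force: [0.3, 0.0, -1.0]
grip_width: 0.0124
grip_force: 58.8
```

>>> play_rows(travel=[[-0.1, 0, 0], [-0.1, 0, 0], [-0.1, 0, 0], [0, 0, 0]], turn=[[0, 0, 0], [0, 0, 0], [0, 0, 0], [0, 0, 0]], jaw=[0, 0, 0, 0])

```text
clock: 26.05
eef_pos: [0.5219, 0.1798, 0.0071]
tool_rot: [0.719, 0.695, -0.0, -0.002]
ft_force: [-1.5, 7.3, -1.3]
grip_width: 0.0126
grip_force: 58.9
```

>>> play_rows(travel=[[0.1, 0, 0], [0.1, 0, 0], [0.1, 0, 0], [0.1, 0, 0], [0.1, 0, 0], [0.1, 0, 0], [0, 0, 0]], turn=[[0, 0, 0], [0, 0, 0], [0, 0, 0], [0, 0, 0], [0, 0, 0], [0, 0, 0], [0, 0, 0]], jaw=[0, 0, 0, 0, 0, 0, 0])

```text
clock: 26.75
eef_pos: [0.5222, 0.1821, 0.0069]
tool_rot: [0.72, 0.694, -0.001, -0.0]
ft_force: [-1.1, -5.2, -0.5]
grip_width: 0.0126
grip_force: 59.1
```

>>> play_rows(travel=[[-0.1, 0, 0], [-0.1, 0, 0], [-0.1, 0, 0], [0, 0, 0]], turn=[[0, 0, 0], [0, 0, 0], [0, 0, 0], [0, 0, 0]], jaw=[0, 0, 0, 0])

```text
clock: 27.15
eef_pos: [0.5223, 0.1812, 0.0069]
tool_rot: [0.719, 0.694, -0.001, -0.001]
ft_force: [0.3, -0.1, -1.5]
grip_width: 0.0129
grip_force: 58.8
```

```bash
python3 - <<'E'
from h import *
goto([.5212,.1803,.007],-2.1)
s=robot.state(); p=np.array(s['eef_pos'])
c=cam('wrist');P=cloud(c);mn=c['pixels'].min(2); cv2.imwrite('pics/w8.png',c['pixels'])
E
```

```text
t 27.15 p [0.5223 0.1812 0.0069] x [0.035 0.999 0.   ] z [-0.002  0.001 -1.   ] w 0.0129 gf 58.8 F [ 0.3 -0.1 -1.5] q7 0.33
yang -2.03 d [-0.09 -0.1  -0.01] turnz 0.0013
```

View pics/w8.png

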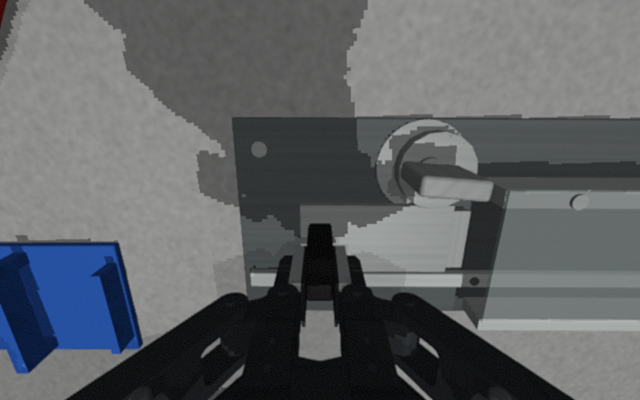

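The gauge slid in freely, nose past the roller at (465,240). Feeling left and right gives roughly 1.2–1.5 mm of play. Draw it back, lift it, and locate the tray.

>>> play_rows(travel=[[0, 0, -0.05], [0, -1, 0], [0, -1, 0], [0, -1, 0], [0, -1, 0], [0, -1, 0], [0, 0, -2], [0, 0, -3], [0, 0, -3], [0, 0, -2], [0, 0, 0]], turn=[[0, 0, 0], [0, 0, 0], [0, 0, 0], [0, 0, 0], [0, 0, 0], [0, 0, 0], [0, 0, 0], [0, 0, 0], [0, 0, 0], [0, 0, 0], [0, 0, 0]], jaw=[0, 0, 0, 0, 0, 0, 0, 0, 0, 0, 0])

```text
clock: 28.3
eef_pos: [0.473, 0.1831, 0.1095]
tool_rot: [0.72, 0.694, 0.001, -0.0]
ft_force: [0.2, 1.1, -1.5]
grip_width: 0.0124
grip_force: 59.0
```

```bash
python3 - <<'E'
from h import *
for f in('w1','side0','scene0'):
    P=np.load(f'pics/{f}.npy'); m=(abs(P[...,0]-.46)<.11)&(abs(P[...,1]+.346)<.07)&(P[...,2]>.016)&(P[...,2]<.028); q=P[m]; print(f,len(q),cv2.minAreaRect((q[:,:2]*1000).astype(np.float32)))
t=np.radians(5.5); goto([.46-.039*np.cos(t),-.346-.039*np.sin(t),.15],5.5)
E
```

```text
w1 2351 ((457.91741943359375, -346.2555236816406), (155.29856872558594, 86.4781265258789), 5.565992832183838)
side0 778 ((456.72900390625, -347.7016906738281), (155.76126098632812, 86.33555603027344), 5.568412780761719)
scene0 256 ((462.5599670410156, -345.0169677734375), (157.62599182128906, 90.59699249267578), 5.371155261993408)
t 28.3 p [0.473  0.1831 0.1095] x [0.036 0.999 0.002] z [ 0.001  0.002 -1.   ] w 0.0124 gf 59.0 F [ 0.2  1.1 -1.5] q7 0.19
yang -2.04 d [-53.43  -3.27  -4.17] turnz -0.1316
```

>>> play_rows(travel=[[-2.5, 0, -0.2], [-4, -0.3, -0.2], [-5, -0.3, 0], [-5, -0.3, 0], [-5, -0.3, 0], [-5, -0.4, 0], [-5, -0.4, 0], [-5, -0.4, 0], [-5, -0.4, 0], [-5, -0.4, 0], [-4.5, -0.3, 0], [-2.5, 0, 0]], turn=[[0, 0, 0], [0, 0, 0], [0, 0, 0], [0, 0, 0], [0, 0, 0], [0, 0, 0], [0, 0, 0], [0, 0, 0], [0, 0, 0], [0, 0, 0], [0, 0, 0], [0, 0, 0]], jaw=[0, 0, 0, 0, 0, 0, 0, 0, 0, 0, 0, 0])

```text
clock: 29.5
eef_pos: [0.4167, -0.3536, 0.1109]
tool_rot: [0.721, 0.693, -0.001, -0.0]
ft_force: [0.1, 0.5, -0.8]
grip_width: 0.0126
grip_force: 59.0
```

>>> play_rows(travel=[[0, 0, 0], [0, 0, 0], [0, 0, 0]], turn=[[0, 0, -0.066], [0, 0, -0.066], [0, 0, 0]], jaw=[0, 0, 0])

```text
clock: 29.8
eef_pos: [0.4176, -0.3494, 0.1106]
tool_rot: [0.672, 0.74, -0.0, -0.001]
ft_force: [-0.4, -0.3, -1.7]
grip_width: 0.0127
grip_force: 59.0
```

```bash
python3 - <<'E'
from h import *
goto([.4190,-.3503,.007],5.5)
E
```

```text
t 29.8 p [ 0.4176 -0.3494  0.1106] x [-0.096  0.995  0.002] z [-0.003  0.001 -1.   ] w 0.0127 gf 59.0 F [-0.4 -0.3 -1.7] q7 1.19
yang 5.52 d [-0.12  0.15 10.36] turnz 0.0003
```

>>> play_rows(travel=[[-0.1, 0.15, 3], [0, 0, 3], [0, 0, 2.5], [0, 0, 1], [0, 0, 0.5], [0, 0, 0.4], [0, 0, 0.1], [0, 0, 0]], turn=[[0, 0, 0], [0, 0, 0], [0, 0, 0], [0, 0, 0], [0, 0, 0], [0, 0, 0], [0, 0, 0], [0, 0, 0]], jaw=[0, 0, 0, 0, 0, 0, 0, 0])

```text
clock: 30.6
eef_pos: [0.4201, -0.3509, 0.0073]
tool_rot: [0.672, 0.74, -0.001, -0.0]
ft_force: [0.1, -0.6, -2.4]
grip_width: 0.0125
grip_force: 59.0
```

>>> play_rows(travel=[[0, 0, 0], [0, 0, 0], [0, 0, 0], [0, 0, 0], [0, 0, -2], [0, 0, -3], [0, 0, -3], [0, 0, -3], [0, 0, -3], [0, 0, 0]], turn=[[0, 0, 0], [0, 0, 0], [0, 0, 0], [0, 0, 0], [0, 0, 0], [0, 0, 0], [0, 0, 0], [0, 0, 0], [0, 0, 0], [0, 0, 0]], jaw=[1.5, 2.2, 3, 3, 3, 3, 3, 3, 3, 3])

```text
clock: 31.6
eef_pos: [0.4213, -0.352, 0.1501]
tool_rot: [0.672, 0.74, -0.0, 0.002]
ft_force: [-0.5, -0.2, -1.0]
grip_width: 0.0298
grip_force: 0.0
```

```bash
python3 - <<'E'
from h import *
goto([.618,-.151,.2],93)
c=cam('wrist');P=cloud(c);mx=c['pixels'].max(2); cv2.imwrite('pics/w9.png',c['pixels'])
def rect(m,t):
    q=P[m]; print(t,len(q),[np.round(v,1) for v in cv2.minAreaRect((q[:,:2]*1000).astype(np.float32))] if len(q)>4 else 0, np.round(np.median(q,0),4) if len(q) else 0)
b=(abs(P[...,0]-.458)<.069)&(abs(P[...,1]+.3465)<.034)
rect(b&(P[...,2]>.048)&(P[...,2]<.06)&(mx<60),'handletop'); rect(b&(P[...,2]>.006)&(P[...,2]<.013)&(mx>70),'blade')
rect((abs(P[...,0]-.628)<.04)&(abs(P[...,1]+.322)<.04)&(P[...,2]>.020)&(P[...,2]<.029),'sink5')
rect((abs(P[...,0]-.618)<.04)&(abs(P[...,1]+.151)<.04)&(P[...,2]>.070)&(P[...,2]<.09),'stack')
E
```

```text
t 31.6 p [ 0.4213 -0.352   0.1501] x [-0.096  0.995 -0.003] z [ 0.003 -0.003 -1.   ] w 0.0298 gf 0.0 F [-0.5 -0.2 -1. ] q7 1.16
yang 5.49 d [18.11 21.51 -5.  ] turnz -1.5273
handletop 329 [array([ 419.3, -349.9]), array([12.4, 23.2]), np.float64(5.7)] [ 0.4196 -0.3492  0.0533]
blade 3360 [array([ 458.6, -347.3]), array([ 55.1, 125.1]), np.float64(88.7)] [ 0.4635 -0.3442  0.0085]
sink5 1058 [array([ 626.6, -321.9]), array([43.2, 44.7]), np.float64(12.8)] [ 0.626  -0.3217  0.0233]
stack 0 0 0
```

The gauge lies in the tray (handle at 419,-350). Sink5 is unchanged at (627,-322). On to the stack, top sink first.

>>> play_rows(travel=[[2.3, 2.7, -0.6], [2.3, 2.7, -0.6], [2.3, 2.7, -0.6], [2.3, 2.7, -0.6], [2.3, 2.7, -0.6], [2.3, 2.7, -0.6], [2.3, 2.7, -0.6], [2, 2.6, -0.6], [0, 0, 0], [0, 0, 0], [0, 0, 0]], turn=[[0, 0, 0], [0, 0, 0], [0, 0, 0], [0, 0, 0], [0, 0, 0], [0, 0, 0], [0, 0, 0], [0, 0, 0], [0, 0, 0.1423], [0, 0, 0.1423], [0, 0, 0.1423]], jaw=[6, 6, 6, 6, 6, 6, 6, 6, 6, 6, 6])

```text
clock: 32.75
eef_pos: [0.6163, -0.1494, 0.1928]
tool_rot: [0.815, 0.579, -0.001, -0.001]
ft_force: [0.2, 0.8, -1.0]
grip_width: 0.0597
grip_force: 0.0
```

>>> play_rows(travel=[[0, 0, 0], [0, 0, 0], [0, 0, 0], [0, 0, 0], [0, 0, 0], [0, 0, 0], [0, 0, 0], [0, 0, 0], [0, 0, 0], [0, 0, 0]], turn=[[0, 0, 0.1423], [0, 0, 0.1423], [0, 0, 0.1423], [0, 0, 0.1423], [0, 0, 0.1423], [0, 0, 0.1423], [0, 0, 0.1423], [0, 0, 0.1423], [0, 0, 0], [0, 0, 0]], jaw=[6, 6, 6, 6, 6, 6, 6, 6, 6, 6])

```text
clock: 33.75
eef_pos: [0.6164, -0.1498, 0.1932]
tool_rot: [0.999, 0.053, -0.002, 0.0]
ft_force: [0.6, 0.5, 0.4]
grip_width: 0.0601
grip_force: 0.0
```

```bash
cat >> h.py <<'E'
def sink(x,y,zt,w=.035,c=None):
    c=c or cam('wrist'); P=cloud(c); m=(np.hypot(P[...,0]-x,P[...,1]-y)<w)&(abs(P[...,2]-zt)<.006)&(c['pixels'].min(2)>45); q=P[m]
    k=cv2.minAreaRect((q[:,:2]*1000).astype(np.float32)) if len(q)>4 else 0; print('sink',len(q),k,np.median(q[:,2]) if len(q) else 0); return c
E
python3 - <<'E'
from h import *
goto([.619,-.1505,.025],-84.2); c=sink(.619,-.1505,.078,.04); cv2.imwrite('pics/w10.png',c['pixels'])
for n in('scene','side'): sink(.62,-.1505,.078,.04,cam(n))
E
```

```text
t 33.75 p [ 0.6164 -0.1498  0.1932] x [ 0.994  0.105 -0.004] z [-0.004 -0.    -1.   ] w 0.0601 gf 0.0 F [0.6 0.5 0.4] q7 -0.54
yang -83.95 d [ 0.31  0.09 16.82] turnz 0.0043
sink 853 ((618.9413452148438, -150.10496520996094), (42.230377197265625, 44.063289642333984), 5.74744987487793) 0.0774608668837215
sink 227 ((622.5282592773438, -147.58619689941406), (41.75257873535156, 48.00452423095703), 4.5258331298828125) 0.07611544300252726
sink 279 ((617.0823364257812, -151.46908569335938), (43.854801177978516, 45.97100067138672), 4.808427810668945) 0.07721489095517907
```

View pics/w10.png

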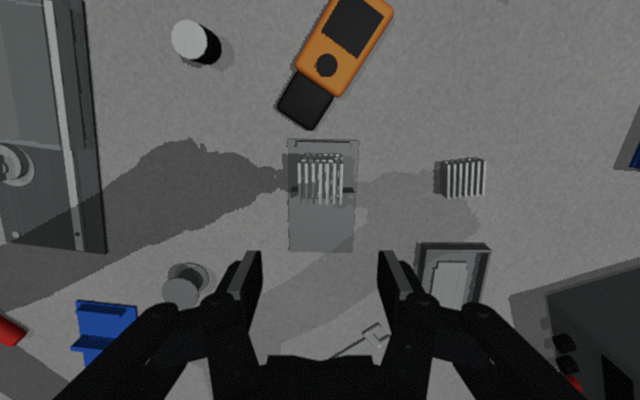

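The wrist view shows the stack top at (320,180) with fins along x, sink5 at (463,180), and the gauge in its tray at (450,280).

>>> play_rows(travel=[[0.2, 0.05, 3], [0, 0, 4], [0, 0, 4], [0, 0, 3], [0, 0, 2], [0, 0, 0.6], [0, 0, 0], [0, 0, 0]], turn=[[0, 0, 0], [0, 0, 0], [0, 0, 0], [0, 0, 0], [0, 0, 0], [0, 0, 0], [0, 0, 0], [0, 0, 0]], jaw=[6, 6, 6, 6, 6, 6, 6, 6])

```text
clock: 34.7
eef_pos: [0.619, -0.1507, 0.0294]
tool_rot: [0.999, 0.051, -0.0, 0.0]
ft_force: [-0.1, -0.2, 0.8]
grip_width: 0.0597
grip_force: 0.0
```

>>> play_rows(travel=[[0, 0, 0], [0, 0, 0], [0, 0, 0], [0, 0, 0], [0, 0, 0], [0, 0, 0]], turn=[[0, 0, 0], [0, 0, 0], [0, 0, 0], [0, 0, 0], [0, 0, 0], [0, 0, 0]], jaw=[5.4, 5, 4.7, 4.4, 4.2, 4])

```text
clock: 35.3
eef_pos: [0.6188, -0.1502, 0.0289]
tool_rot: [0.999, 0.051, -0.001, -0.0]
ft_force: [-1.2, 0.8, 6.5]
grip_width: 0.043
grip_force: 60.2
```

>>> play_rows(travel=[[0, 0, 0], [0, 0, 0], [0, 0, -1], [0, 0, -2], [0, 0, -3], [0, 0, -3], [0, 0, 0]], turn=[[0, 0, 0], [0, 0, 0], [0, 0, 0], [0, 0, 0], [0, 0, 0], [0, 0, 0], [0, 0, 0]], jaw=[3, 3, 3, 3, 3, 3, 3])

```text
clock: 36.0
eef_pos: [0.6202, -0.1516, 0.1224]
tool_rot: [0.999, 0.051, 0.001, 0.001]
ft_force: [0.1, -0.9, -0.3]
grip_width: 0.0428
grip_force: 61.3
```

```bash
cat >> h.py <<'E'
J0=np.array([.6215,.1776]); JY=np.radians(-2.1)
def jig(x,y,z=0): return [J0[0]+x*np.cos(JY)-y*np.sin(JY),J0[1]+x*np.sin(JY)+y*np.cos(JY),z]
E
python3 - <<'E'
from h import *
goto(jig(-.1,0,.12),-92.1); sink(.619,-.150,.054,.04)
E
```

```text
t 36.0 p [ 0.6202 -0.1516  0.1224] x [0.995 0.101 0.003] z [ 0.003 -0.002 -1.   ] w 0.0428 gf 61.3 F [ 0.1 -0.9 -0.3] q7 -0.48
yang -84.21 d [ -6.45 -34.11   0.15] turnz 0.1377
sink 914 ((619.9754638671875, -150.4024200439453), (36.075435638427734, 44.35956954956055), 6.959929943084717) 0.0533684157677778
```

>>> play_rows(travel=[[-0.4, -2, 0], [-0.7, -3.7, 0], [-0.8, -4.2, 0], [-0.8, -4.2, 0], [-0.8, -4.2, 0], [-0.8, -4.2, 0], [-0.8, -4.2, 0], [-0.7, -3.7, 0], [-0.4, -2, 0], [-0.3, -1.7, 0], [0, 0, 0]], turn=[[0, 0, 0], [0, 0, 0], [0, 0, 0], [0, 0, 0], [0, 0, 0], [0, 0, 0], [0, 0, 0], [0, 0, 0], [0, 0, 0.069], [0, 0, 0.069], [0, 0, 0]], jaw=[3, 3, 3, 3, 3, 3, 3, 3, 3, 3, 3])

```text
clock: 37.15
eef_pos: [0.5191, 0.1854, 0.1172]
tool_rot: [1.0, -0.017, -0.002, 0.0]
ft_force: [0.3, 0.5, -1.2]
grip_width: 0.0426
grip_force: 61.3
```

```bash
python3 - <<'E'
from h import *
goto(jig(-.1,-.0004,-.017),-92.1)
E
```

```text
t 37.15 p [0.5191 0.1854 0.1172] x [ 0.999 -0.034 -0.004] z [-0.004 -0.    -1.   ] w 0.0426 gf 61.3 F [ 0.3  0.5 -1.2] q7 -1.04
yang -91.93 d [ 0.31  0.44 13.41] turnz 0.0030
```

>>> play_rows(travel=[[0.3, 0.4, 3], [0, 0, 3], [0, 0, 3], [0, 0, 2], [0, 0, 1.5], [0, 0, 0.9], [0, 0, 0], [0, 0, 0]], turn=[[0, 0, 0.003], [0, 0, 0], [0, 0, 0], [0, 0, 0], [0, 0, 0], [0, 0, 0], [0, 0, 0], [0, 0, 0]], jaw=[3, 3, 3, 3, 3, 3, 3, 3])

```text
clock: 37.95
eef_pos: [0.5233, 0.1773, -0.0157]
tool_rot: [1.0, -0.02, -0.001, 0.0]
ft_force: [0.5, -0.5, -0.1]
grip_width: 0.0429
grip_force: 74.4
```

```bash
python3 - <<'E'
from h import *
goto(jig(-.1,-.0004,-.017),-92.1)
E
```

```text
t 37.95 p [ 0.5233  0.1773 -0.0157] x [ 0.999 -0.04  -0.002] z [-0.002 -0.    -1.   ] w 0.0429 gf 74.4 F [ 0.5 -0.5 -0.1] q7 -1.01
yang -92.28 d [-0.19 -0.35  0.13] turnz -0.0031
```

>>> play_rows(travel=[[0, 0, 0], [0, 0, 0], [0, 0, 0], [0, 0, 0], [0, 0, -2], [0, 0, -3], [-2, 0, 0], [-2.5, 0, 0], [0, 0, 0]], turn=[[0, 0, 0], [0, 0, 0], [0, 0, 0], [0, 0, 0], [0, 0, 0], [0, 0, 0], [0, 0, 0], [0, 0, 0], [0, 0, 0]], jaw=[4.6, 5, 5.4, 5.6, 5.6, 5.6, 4, 2, 0])

```text
clock: 38.85
eef_pos: [0.4748, 0.1806, 0.0347]
tool_rot: [1.0, -0.019, -0.003, -0.0]
ft_force: [-0.1, 0.7, -0.2]
grip_width: 0.0129
grip_force: 0.0
```

```bash
python3 - <<'E'
from h import *
goto(jig(-.145,-.0004,-.016),-92.1)
p=jig(-.1,0); c=sink(p[0],p[1],.030,.045)
P=cloud(c); s=robot.state(); r=R.from_quat(s['tool_rot']).as_matrix(); T=(P-s['eef_pos'])@r*1000
q=T[(abs(T[...,0])<14)&(abs(T[...,1])<14)&(T[...,2]<-22)]; print('tip z',np.percentile(q[:,2],[98,99.5,100]))
E
```

```text
t 38.85 p [0.4748 0.1806 0.0347] x [ 0.999 -0.039 -0.005] z [-0.005  0.    -1.   ] w 0.0129 gf 0.0 F [-0.1  0.7 -0.2] q7 -1.08
yang -92.21 d [ 0.2  -0.2   5.07] turnz -0.0019
sink 3026 ((523.05419921875, 178.66387939453125), (45.26856994628906, 42.10101318359375), 87.70938110351562) 0.03131972261435037
tip z [-36.81809306 -33.70606411 -31.49302694]
```

```bash
python3 - <<'E'
from h import *
c=cam('wrist'); P=cloud(c); m=(np.hypot(P[...,0]-.523,P[...,1]-.1787)<.022)&(P[...,2]>.022)&(P[...,2]<.04); q=P[m]
f=lambda q:np.linalg.lstsq(np.c_[q[:,:2]-q[:,:2].mean(0),np.ones(len(q))],q[:,2],rcond=None)[0]
a=f(q); e=q[:,2]-np.c_[q[:,:2]-q[:,:2].mean(0),np.ones(len(q))]@a; q=q[e>-.002]; print(len(q),f(q))
cv2.imwrite('pics/w11.png',c['pixels'][:300,160:480])
E
```

```text
1963 [-0.0066108  -0.16434769  0.03218544]
```

View pics/w11.png

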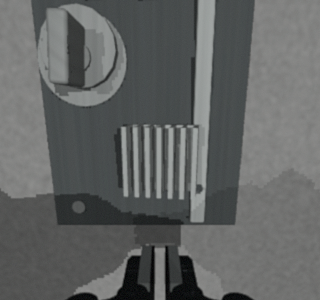

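The sink sits tilted about 9° on the fence edge because I shifted it the wrong way. I re-grip it, lift, shift it 3.5 mm away from the fence and lower it again.

>>> play_rows(travel=[[0, 0, 0], [0, 0, 0], [2.4, 0, 0], [2.4, 0, 0], [0, 0, 2], [0, 0, 2], [0, 0, 0.8], [0, 0, 0], [0, 0, 0], [0, 0, 0], [0, 0, 0], [0, 0, 0]], turn=[[0, 0, 0], [0, 0, 0], [0, 0, 0], [0, 0, 0], [0, 0, 0], [0, 0, 0], [0, 0, 0], [0, 0, 0], [0, 0, 0], [0, 0, 0], [0, 0, 0], [0, 0, 0]], jaw=[3, 5.8, 5.8, 5.8, 5.8, 5.8, 5.8, 5.2, 4.8, 4.4, 4, 3])

```text
clock: 40.15
eef_pos: [0.5266, 0.1785, -0.0126]
tool_rot: [1.0, -0.02, -0.0, -0.0]
ft_force: [-1.3, -0.6, 7.1]
grip_width: 0.0433
grip_force: 60.0
```

>>> play_rows(travel=[[0, 0, 0], [0, 0, -1], [0, 0, -1], [0, -0.2, 0], [0, -0.15, 0], [0, 0, 0]], turn=[[0, 0, 0], [0, 0, 0], [0, 0, 0], [0, 0, 0], [0, 0, 0], [0, 0, 0]], jaw=[3, 3, 3, 3, 3, 3])

```text
clock: 40.75
eef_pos: [0.5262, 0.1826, 0.0063]
tool_rot: [1.0, -0.019, -0.001, -0.0]
ft_force: [-0.4, 0.5, 0.0]
grip_width: 0.0432
grip_force: 60.5
```

```bash
cat >> h.py <<'E'
def plane(x,y,zt,w=.022):
    c=cam('wrist'); P=cloud(c); m=(np.hypot(P[...,0]-x,P[...,1]-y)<w)&(abs(P[...,2]-zt)<.008); q=P[m]
    if len(q)<20: print('few',len(q)); return
    f=lambda q:np.linalg.lstsq(np.c_[q[:,:2]-q[:,:2].mean(0),np.ones(len(q))],q[:,2],rcond=None)[0]
    for _ in range(3):
        a=f(q); e=q[:,2]-np.c_[q[:,:2]-q[:,:2].mean(0),np.ones(len(q))]@a; q=q[e>-.002]
    print('plane',len(q),np.round(f(q),4))
E
python3 - <<'E'
from h import *
goto(jig(-.1,-.0002,-.016),-92.1)
s=robot.state();p=s['eef_pos']; sink(p[0],p[1],p[2]+.047,.045); plane(p[0],p[1],p[2]+.047)
E
```

```text
t 40.75 p [0.5262 0.1826 0.0063] x [ 0.999 -0.039 -0.002] z [-0.002  0.    -1.   ] w 0.0432 gf 60.5 F [-0.4  0.5  0. ] q7 -1.1
yang -92.21 d [-0.45  0.17  2.23] turnz -0.0020
sink 3431 ((522.6793212890625, 179.2907257080078), (63.130470275878906, 43.11674880981445), 87.8727798461914) 0.051133784775354574
plane 2273 [-0.0037 -0.1056  0.0515]
```

>>> play_rows(travel=[[0, 0.1, 0.8], [0, 0, 0.6], [0, 0, 0.4], [0, 0, 0], [0, 0, 0], [0, 0, 0], [0, 0, 0], [0, 0, 0]], turn=[[0, 0, 0], [0, 0, 0], [0, 0, 0], [0, 0, 0], [0, 0, 0], [0, 0, 0], [0, 0, 0], [0, 0, 0]], jaw=[3, 3, 3, 3, 4.6, 5, 5.4, 5.6])

```text
clock: 41.65
eef_pos: [0.5263, 0.1811, -0.0115]
tool_rot: [1.0, -0.02, -0.001, 0.0]
ft_force: [-0.7, 0.2, -0.4]
grip_width: 0.0558
grip_force: 0.0
```

>>> play_rows(travel=[[0, 0, -2], [0, 0, -3], [-2.4, 0, 0], [-2.5, 0, 0], [0, 0, 0], [0, 0, 0]], turn=[[0, 0, 0], [0, 0, 0], [0, 0, 0], [0, 0, 0], [0, 0, 0], [0, 0, 0]], jaw=[5.6, 5.6, 4, 2, 0, 0])

```text
clock: 42.25
eef_pos: [0.4774, 0.1833, 0.0388]
tool_rot: [1.0, -0.019, -0.001, -0.0]
ft_force: [0.9, 0.9, 0.7]
grip_width: 0.0001
grip_force: 0.0
```

```bash
python3 - <<'E'
from h import *
goto(jig(-.145,-.0004,-.016),-92.1)
sink(.5265,.182,.030,.045); plane(.5265,.182,.03)
E
```

```text
t 42.25 p [0.4774 0.1833 0.0388] x [ 0.999 -0.039 -0.002] z [-0.002  0.    -1.   ] w 0.0001 gf 0.0 F [0.9 0.9 0.7] q7 -1.13
yang -92.23 d [-0.07  0.08  5.48] turnz -0.0023
sink 2820 ((522.6670532226562, 181.23606872558594), (45.21506881713867, 42.3786735534668), 87.8862533569336) 0.03132397372652488
plane 1691 [-0.003  -0.1439  0.0321]
```

```bash
python3 - <<'E'
from h import *
c=cam('wrist'); P=cloud(c); d=P[...,:2]-J0; X=d@[np.cos(JY),np.sin(JY)]; Y=d@[-np.sin(JY),np.cos(JY)]
m=(abs(X+.1)<.012)
for y in np.arange(-.036,.032,.004):
    k=m&(abs(Y-y)<.002); z=P[k][:,2]; print(int(round(y*1000)),len(z),np.round(np.percentile(z,[5,50,95])*1000,1) if len(z) else '')
E
```

```text
-36 173 [4.5 5.5 6.6]
-32 178 [10.2 11.4 12.6]
-28 211 [10.4 11.4 12.6]
-24 103 [10.8 11.8 22.7]
-20 312 [16.2 34.4 35.9]
-16 148 [16.  17.5 33.8]
-12 322 [15.  24.9 34.9]
-8 190 [18.  32.1 34.1]
-4 258 [14.3 15.9 33.7]
0 232 [24.9 32.  33.1]
4 250 [13.  16.8 28.6]
8 192 [28.9 31.3 32.3]
12 291 [12.6 22.7 30.8]
16 161 [12.2 29.7 31. ]
20 324 [16.6 26.6 30.3]
24 58 [ 4.9 28.8 29.8]
28 198 [4.4 5.5 6.5]
```

The sink's fence-side edge still rests on the fence, with a real tilt of about 6 mm across. I'll nudge it off sideways with closed fingers from the fence side.

>>> play_rows(travel=[[2.2, 2.1, 0], [2.3, 2.1, 0], [0, 0, 2.5], [0, 0, 2], [0, 0, 0.8], [0, 0, 0], [0, -0.3, 0], [0, -0.2, 0], [0, -0.2, 0], [0, -0.2, 0], [0, 0, 0]], turn=[[0, 0, 0], [0, 0, 0], [0, 0, 0], [0, 0, 0], [0, 0, 0], [0, 0, 0], [0, 0, 0], [0, 0, 0], [0, 0, 0], [0, 0, 0], [0, 0, 0]], jaw=[0, 0, 0, 0, 0, 0, 0, 0, 0, 0, 0])

```text
clock: 43.5
eef_pos: [0.5211, 0.1488, -0.0143]
tool_rot: [1.0, -0.019, -0.001, -0.0]
ft_force: [0.4, -0.6, -0.1]
grip_width: 0.0001
grip_force: 0.0
```

```bash
cat >> h.py <<'E'
def prof(x0=-.1,w=.012):
    c=cam('wrist'); P=cloud(c); d=P[...,:2]-J0; X=d@[np.cos(JY),np.sin(JY)]; Y=d@[-np.sin(JY),np.cos(JY)]
    o=[]
    for y in np.arange(-.028,.032,.004):
        z=P[(abs(X-x0)<w)&(abs(Y-y)<.002)][:,2]; o.append((int(round(y*1000)),round(np.percentile(z,95)*1000,1) if len(z)>5 else None))
    print(o)
    m=(P[...,2]>.022)&(P[...,2]<.04)&(abs(X-x0)<.035)&(abs(Y)<.03)
    q=np.c_[X[m],Y[m]]*1000
    if len(q)>5: print('jigrect',len(q),cv2.minAreaRect(q.astype(np.float32)))
def where():
    s,r=st(); d=np.array(s['eef_pos'][:2])-J0; print('jig',np.round([d@[np.cos(JY),np.sin(JY)],d@[-np.sin(JY),np.cos(JY)]],4),'yang',round(np.degrees(np.arctan2(r[1,1],r[0,1])),2))
E
python3 - <<'E'
from h import *
where(); prof()
E
```

```text
t 43.5 p [ 0.5211  0.1488 -0.0143] x [ 0.999 -0.039 -0.002] z [-0.002  0.    -1.   ] w 0.0001 gf 0.0 F [ 0.4 -0.6 -0.1] q7 -1.02
jig [-0.0993 -0.0325] yang -92.21
[(-28, np.float64(101.3)), (-24, np.float64(52.6)), (-20, np.float64(47.6)), (-16, np.float64(67.3)), (-12, np.float64(99.6)), (-8, np.float64(101.3)), (-4, np.float64(80.1)), (0, np.float64(86.2)), (4, np.float64(91.1)), (8, np.float64(100.4)), (12, np.float64(101.6)), (16, np.float64(101.3)), (20, np.float64(101.3)), (24, np.float64(92.7)), (28, np.float64(102.5))]
jigrect 4672 ((-98.91563415527344, -2.079479217529297), (43.196327209472656, 55.82048416137695), 0.04308869317173958)
```

>>> play_rows(travel=[[0, -0.1, 0], [0, 0, 0], [0, 1, 0], [0, 0, -2.5], [0, 0, -2.8], [-2.3, -2.2, 0], [-2.4, -2.1, 0], [0, 0, 0]], turn=[[0, 0, 0], [0, 0, 0], [0, 0, 0], [0, 0, 0], [0, 0, 0], [0, 0, 0], [0, 0, 0], [0, 0, 0]], jaw=[0, 0, 0, 0, 0, 0, 0, 0])

```text
clock: 44.35
eef_pos: [0.472, 0.186, 0.0383]
tool_rot: [1.0, -0.018, -0.003, -0.001]
ft_force: [-0.4, 0.1, 0.7]
grip_width: 0.0
grip_force: 0.0
```

```bash
python3 - <<'E'
from h import *
where(); prof()
E
```

```text
t 44.35 p [0.472  0.186  0.0383] x [ 0.999 -0.036 -0.005] z [-0.005  0.001 -1.   ] w 0.0 gf 0.0 F [-0.4  0.1  0.7] q7 -1.15
jig [-0.1497  0.003 ] yang -92.06
[(-28, np.float64(12.6)), (-24, np.float64(12.2)), (-20, np.float64(30.3)), (-16, np.float64(30.2)), (-12, np.float64(30.3)), (-8, np.float64(30.1)), (-4, np.float64(30.5)), (0, np.float64(16.2)), (4, np.float64(30.5)), (8, np.float64(30.3)), (12, np.float64(30.5)), (16, np.float64(30.2)), (20, np.float64(29.9)), (24, np.float64(30.2)), (28, np.float64(6.6))]
jigrect 2413 ((-99.08674621582031, 3.6931819915771484), (44.18998336791992, 42.3155517578125), 89.85603332519531)
```

Flat now, at jig (-99, +4). Push from behind with the closed fingers, past the roller.

>>> play_rows(travel=[[0, 0.2, 2.5], [0, 0, 2], [0, 0, 0.9], [0.9, 0, 0], [0.9, 0, 0], [0.9, 0, 0], [0.9, 0, 0], [0.8, 0.05, 0], [0.8, 0.05, 0], [0.8, 0, 0], [0, 0, 0]], turn=[[0, 0, 0], [0, 0, 0], [0, 0, 0], [0, 0, 0], [0, 0, 0], [0, 0, 0], [0, 0, 0], [0, 0, 0], [0, 0, 0], [0, 0, 0], [0, 0, 0]], jaw=[0, 0, 0, 0, 0, 0, 0, 0, 0, 0, 0])

```text
clock: 45.5
eef_pos: [0.5271, 0.175, -0.0164]
tool_rot: [1.0, -0.02, -0.008, 0.002]
ft_force: [-21.9, -11.6, 11.3]
grip_width: -0.0002
grip_force: 11.3
```

>>> play_rows(travel=[[0.8, 0, 0], [0.8, 0, 0], [0.8, 0, 0], [0.8, 0, 0], [0.8, 0, 0], [0.6, 0, 0], [0, 0, 0]], turn=[[0, 0, 0], [0, 0, 0], [0, 0, 0], [0, 0, 0], [0, 0, 0], [0, 0, 0], [0, 0, 0]], jaw=[0, 0, 0, 0, 0, 0, 0])

```text
clock: 46.2
eef_pos: [0.5825, 0.1769, -0.0157]
tool_rot: [1.0, -0.02, -0.0, 0.0]
ft_force: [-0.2, -0.2, -0.6]
grip_width: 0.0
grip_force: 0.0
```

```bash
python3 - <<'E'
from h import *
where(); prof(-.01)
E
```

```text
t 46.2 p [ 0.5825  0.1769 -0.0157] x [ 0.999 -0.039 -0.001] z [-0.001 -0.    -1.   ] w 0.0 gf 0.0 F [-0.2 -0.2 -0.6] q7 -1.15
jig [-0.0389 -0.0022] yang -92.25
[(-28, np.float64(36.2)), (-24, np.float64(36.4)), (-20, np.float64(107.3)), (-16, np.float64(107.1)), (-12, np.float64(107.0)), (-8, np.float64(106.4)), (-4, np.float64(36.2)), (0, np.float64(36.4)), (4, np.float64(106.4)), (8, np.float64(107.0)), (12, np.float64(107.3)), (16, np.float64(107.2)), (20, np.float64(36.2)), (24, np.float64(36.2)), (28, np.float64(36.4))]
jigrect 12720 ((-3.981630325317383, 0.008106231689453125), (59.98393249511719, 57.956966400146484), 89.99835205078125)
```

>>> play_rows(travel=[[-0.3, 0, 0], [0, 0, -2], [0, 0, -4], [0, 0, -4], [0, 0, -4], [0, 0, 0]], turn=[[0, 0, 0], [0, 0, 0], [0, 0, 0], [0, 0, 0], [0, 0, 0], [0, 0, 0]], jaw=[0, 2, 6, 6, 6, 6])

```text
clock: 46.85
eef_pos: [0.5804, 0.1771, 0.1289]
tool_rot: [1.0, -0.02, 0.002, -0.001]
ft_force: [0.4, -0.9, 0.2]
grip_width: 0.06
grip_force: 0.0
```

```bash
cat >> h.py <<'E'
def jigstate():
    c=cam('wrist'); P=cloud(c); d=P[...,:2]-J0; X=d@[np.cos(JY),np.sin(JY)]*1000; Y=d@[-np.sin(JY),np.cos(JY)]*1000; Z=P[...,2]*1000; g=c['pixels'].min(2)
    for x in range(-140,80,10):
        k=(abs(X-x)<3)&(abs(Y)<18)&(Z<45); print(x,'z',np.round(np.percentile(Z[k],[10,50,95])) if k.sum()>5 else None,'g',np.round([g[k].mean(),g[k].std()]) if k.sum()>5 else '',end='; ')
    m=(np.hypot(X+40,Y-45)<25)&(Z>46)&(Z<60); q=np.c_[X[m],Y[m]]; print('\nbar',len(q),cv2.minAreaRect(q.astype(np.float32)) if len(q)>5 else '')
E
python3 - <<'E'
from h import *
where(); jigstate()
goto([.620,-.1504,.0045],-84)
E
```

```text
t 46.85 p [0.5804 0.1771 0.1289] x [ 0.999 -0.04   0.004] z [ 0.004  0.002 -1.   ] w 0.06 gf 0.0 F [ 0.4 -0.9  0.2] q7 -1.32
jig [-0.0411 -0.002 ] yang -92.28
-140 z [5. 5. 6.] g [65.  2.]; -130 z [5. 5. 7.] g [65.  2.]; -120 z [5. 6. 7.] g [65.  2.]; -110 z [5. 5. 6.] g [66.  2.]; -100 z [5. 6. 7.] g [66.  2.]; -90 z [5. 5. 6.] g [67.  2.]; -80 z [5. 6. 7.] g [66.  5.]; -70 z [5. 5. 7.] g [50.  9.]; -60 z [5. 6. 7.] g [51.  9.]; -50 z [5. 6. 7.] g [50.  9.]; -40 z [4. 5. 7.] g [69.  2.]; -30 z [ 5.  6. 12.] g [80. 20.]; -20 z [11. 12. 30.] g [113.  31.]; -10 z [11. 23. 30.] g [118.  31.]; 0 z [35. 35. 37.] g [111.   3.]; 10 z [35. 35. 37.] g [111.   3.]; 20 z [35. 36. 37.] g [90.  3.]; 30 z [35. 35. 36.] g [89.  1.]; 40 z [35. 36. 37.] g [89.  1.]; 50 z [35. 35. 37.] g [89.  1.]; 60 z [35. 36. 37.] g [89.  1.]; 70 z [35. 35. 37.] g [89.  1.]; 
bar 453 ((-39.17585754394531, 44.73808288574219), (32.163028717041016, 10.329020500183105), 14.857931137084961)
t 46.9 p [0.5792 0.1774 0.1267] x [ 0.999 -0.039  0.001] z [ 0.002  0.002 -1.   ] w 0.0598 gf 0.0 F [-0.3  1.5 -0.6] q7 -1.32
yang -92.24 d [ 5.35 32.62 12.16] turnz -0.1438
```

The sink is through (jig x about -7). The bar now reads about 75° though: the jam at the roller turned the bolt. The slightly wider gap helps the remaining pushes, so I'll reset the bolt at the end. I'll also place later sinks closer to the fence line. Next: sink2.

>>> play_rows(travel=[[0.7, 4.1, 0], [0.7, 4.1, 0], [0.7, 4.1, 0], [0.7, 4.1, 0], [0.7, 4.1, 0], [0.7, 4.1, 0], [0.6, 4.1, 0], [0.6, 3.9, 0], [0, 0, 0], [0, 0, 0], [0, 0, 0]], turn=[[0, 0, 0], [0, 0, 0], [0, 0, 0], [0, 0, 0], [0, 0, 0], [0, 0, 0], [0, 0, 0], [0, 0, 0], [0, 0, -0.072], [0, 0, -0.072], [0, 0, 0]], jaw=[6, 6, 6, 6, 6, 6, 6, 6, 6, 6, 6])

```text
clock: 48.0
eef_pos: [0.6185, -0.1509, 0.1231]
tool_rot: [0.999, 0.052, -0.002, -0.001]
ft_force: [-0.6, -0.6, -0.5]
grip_width: 0.0601
grip_force: 0.0
```

```bash
python3 - <<'E'
from h import *
sink(.620,-.1504,.054,.035); goto([.620,-.1504,.005],-84)
E
```

```text
sink 1086 ((616.5069580078125, -150.71163940429688), (42.88903045654297, 44.08218002319336), 6.046564102172852) 0.05338915071124167
t 48.05 p [ 0.6187 -0.1506  0.1233] x [ 0.995  0.103 -0.003] z [-0.003  0.001 -1.   ] w 0.0601 gf 0.0 F [0.  0.2 0.7] q7 -0.74
yang -84.11 d [1.700e-01 1.000e-02 1.183e+01] turnz -0.0019
```

>>> play_rows(travel=[[-0.2, 0, 3], [0, 0, 4], [0, 0, 3], [0, 0, 1.3], [0, 0, 0.4], [0, 0, 0], [0, 0, 0], [0, 0, 0], [0, 0, 0], [0, 0, 0], [0, 0, 0]], turn=[[0, 0, 0], [0, 0, 0], [0, 0, 0], [0, 0, 0], [0, 0, 0], [0, 0, 0], [0, 0, 0], [0, 0, 0], [0, 0, 0], [0, 0, 0], [0, 0, 0]], jaw=[6, 6, 6, 6, 6, 6, 5.4, 5, 4.6, 4.3, 4])

```text
clock: 49.15
eef_pos: [0.6179, -0.1511, 0.0085]
tool_rot: [0.999, 0.052, -0.0, -0.0]
ft_force: [-1.8, 0.5, 8.8]
grip_width: 0.0424
grip_force: 60.7
```

>>> play_rows(travel=[[0, 0, 0], [0, 0, 0], [0, 0, -1], [0, 0, -2], [0, 0, -3], [0, 0, -3], [0, 0, 0]], turn=[[0, 0, 0], [0, 0, 0], [0, 0, 0], [0, 0, 0], [0, 0, 0], [0, 0, 0], [0, 0, 0]], jaw=[3, 3, 3, 3, 3, 3, 3])

```text
clock: 49.85
eef_pos: [0.6194, -0.1522, 0.1016]
tool_rot: [0.999, 0.052, 0.002, 0.001]
ft_force: [0.3, -0.6, -0.0]
grip_width: 0.0423
grip_force: 61.4
```

```bash
python3 - <<'E'
from h import *
goto(jig(-.1,.0015,.1),-92.1); sink(.619,-.150,.030,.04)
E
```

```text
t 49.85 p [ 0.6194 -0.1522  0.1016] x [0.995 0.104 0.004] z [ 0.004 -0.001 -1.   ] w 0.0423 gf 61.4 F [ 0.3 -0.6 -0. ] q7 -0.71
yang -84.03 d [ -6.24 -34.33   0.07] turnz 0.1408
sink 936 ((619.3328247070312, -152.95494079589844), (38.33551025390625, 43.7271728515625), 5.147993087768555) 0.029462044434065228
```

>>> play_rows(travel=[[-0.4, -2, 0], [-0.7, -3.8, 0], [-0.8, -4.2, 0], [-0.8, -4.2, 0], [-0.8, -4.2, 0], [-0.8, -4.2, 0], [-0.7, -4.2, 0], [-0.6, -3.7, 0], [-0.4, -2.2, 0], [-0.2, -1.6, 0], [0, 0, 0], [0, 0, 0]], turn=[[0, 0, 0], [0, 0, 0], [0, 0, 0], [0, 0, 0], [0, 0, 0], [0, 0, 0], [0, 0, 0], [0, 0, 0], [0, 0, 0.07], [0, 0, 0.07], [0, 0, 0], [0, 0, 0]], jaw=[3, 3, 3, 3, 3, 3, 3, 3, 3, 3, 3, 3])

```text
clock: 51.1
eef_pos: [0.5208, 0.1833, 0.097]
tool_rot: [1.0, -0.017, -0.001, 0.001]
ft_force: [0.7, -1.0, -0.3]
grip_width: 0.0427
grip_force: 61.4
```

```bash
python3 - <<'E'
from h import *
goto(jig(-.1,.0010,-.0135),-92.1); where(); plane(*robot.state()['eef_pos'][:2],robot.state()['eef_pos'][2]+.0455)
E
```

```text
t 51.1 p [0.5208 0.1833 0.097 ] x [ 0.999 -0.033 -0.003] z [-0.003 -0.001 -1.   ] w 0.0427 gf 61.4 F [ 0.7 -1.  -0.3] q7 -1.28
yang -91.89 d [ 0.11  0.09 11.05] turnz 0.0036
t 51.1 p [0.5208 0.1833 0.097 ] x [ 0.999 -0.033 -0.003] z [-0.003 -0.001 -1.   ] w 0.0427 gf 61.4 F [ 0.7 -1.  -0.3] q7 -1.28
jig [-0.1009  0.002 ] yang -91.89
plane 2321 [-0.0043 -0.0027  0.1421]
```

>>> play_rows(travel=[[0.1, 0.1, 3], [0, 0, 3], [0, 0, 2.5], [0, 0, 1.3], [0, 0, 0.8], [0, 0, 0.4], [0, 0, 0], [0, 0, 0], [0, 0, 0], [0, 0, 0], [0, 0, 0], [0, 0, 0]], turn=[[0, 0, 0.003], [0, 0, 0], [0, 0, 0], [0, 0, 0], [0, 0, 0], [0, 0, 0], [0, 0, 0], [0, 0, 0], [0, 0, 0], [0, 0, 0], [0, 0, 0], [0, 0, 0]], jaw=[3, 3, 3, 3, 3, 3, 3, 4.6, 5, 5.4, 5.6, 5.6])

```text
clock: 52.35
eef_pos: [0.5219, 0.1829, -0.0124]
tool_rot: [1.0, -0.019, -0.001, -0.0]
ft_force: [0.0, 0.3, -0.0]
grip_width: 0.0558
grip_force: 0.0
```

>>> play_rows(travel=[[0, 0, -2], [0, 0, -3], [-2.5, 0, 0], [-2.5, 0, 0], [0, 0, 0], [0, 0, 0]], turn=[[0, 0, 0], [0, 0, 0], [0, 0, 0], [0, 0, 0], [0, 0, 0], [0, 0, 0]], jaw=[5.6, 5.6, 4, 2, 0, 0])

```text
clock: 52.95
eef_pos: [0.472, 0.1849, 0.0378]
tool_rot: [1.0, -0.019, -0.001, -0.0]
ft_force: [0.4, -0.4, 0.6]
grip_width: 0.0003
grip_force: 0.0
```

```bash
python3 - <<'E'
from h import *
where(); prof()
E
```

```text
t 52.95 p [0.472  0.1849 0.0378] x [ 0.999 -0.038 -0.002] z [-0.002  0.    -1.   ] w 0.0003 gf 0.0 F [ 0.4 -0.4  0.6] q7 -1.17
jig [-0.1496  0.0018] yang -92.18
[(-28, np.float64(12.5)), (-24, np.float64(12.3)), (-20, np.float64(30.5)), (-16, np.float64(29.2)), (-12, np.float64(30.4)), (-8, np.float64(30.0)), (-4, np.float64(30.4)), (0, np.float64(30.3)), (4, np.float64(29.7)), (8, np.float64(30.3)), (12, np.float64(29.6)), (16, np.float64(30.4)), (20, np.float64(30.1)), (24, np.float64(30.6)), (28, np.float64(6.6))]
jigrect 2421 ((-100.819091796875, 0.9570827484130859), (44.22984313964844, 42.42943572998047), 89.7927017211914)
```

>>> play_rows(travel=[[0, 0.08, 2.5], [0, 0, 2], [0, 0, 0.9], [0.9, 0, 0], [0.9, 0, 0], [0.9, 0, 0], [0.9, 0, 0], [0.8, 0, 0], [0.8, 0, 0], [0.8, 0, 0], [0, 0, 0]], turn=[[0, 0, 0], [0, 0, 0], [0, 0, 0], [0, 0, 0], [0, 0, 0], [0, 0, 0], [0, 0, 0], [0, 0, 0], [0, 0, 0], [0, 0, 0], [0, 0, 0]], jaw=[0, 0, 0, 0, 0, 0, 0, 0, 0, 0, 0])

```text
clock: 54.1
eef_pos: [0.5333, 0.1815, -0.0165]
tool_rot: [1.0, -0.019, -0.0, 0.0]
ft_force: [0.3, 0.0, -0.5]
grip_width: 0.0002
grip_force: 0.0
```

>>> play_rows(travel=[[0.8, 0, 0], [0.8, 0, 0], [0.8, 0, 0], [0.8, 0, 0], [0.8, 0, 0], [0.6, 0, 0], [0, 0, 0]], turn=[[0, 0, 0], [0, 0, 0], [0, 0, 0], [0, 0, 0], [0, 0, 0], [0, 0, 0], [0, 0, 0]], jaw=[0, 0, 0, 0, 0, 0, 0])

```text
clock: 54.8
eef_pos: [0.579, 0.1796, -0.0167]
tool_rot: [1.0, -0.019, -0.0, 0.0]
ft_force: [0.0, -0.3, -0.9]
grip_width: -0.0
grip_force: 0.0
```

>>> play_rows(travel=[[-0.3, 0, 0], [0, 0, -2], [0, 0, -4], [0, 0, -4], [0, 0, -4], [0, 0, 0]], turn=[[0, 0, 0], [0, 0, 0], [0, 0, 0], [0, 0, 0], [0, 0, 0], [0, 0, 0]], jaw=[0, 2, 6, 6, 6, 6])

```text
clock: 55.4
eef_pos: [0.5771, 0.18, 0.128]
tool_rot: [1.0, -0.019, 0.002, -0.001]
ft_force: [0.6, 0.2, -0.6]
grip_width: 0.0603
grip_force: 0.0
```

```bash
python3 - <<'E'
from h import *
where(); jigstate()
goto([.6185,-.1515,-.018],-84)
E
```

```text
t 55.4 p [0.5771 0.18   0.128 ] x [ 0.999 -0.039  0.004] z [ 0.004  0.003 -1.   ] w 0.0603 gf 0.0 F [ 0.6  0.2 -0.6] q7 -1.33
jig [-0.0445  0.0008] yang -92.23
-140 z [5. 5. 7.] g [65.  1.]; -130 z [4. 5. 6.] g [65.  2.]; -120 z [5. 6. 7.] g [65.  2.]; -110 z [5. 5. 7.] g [65.  2.]; -100 z [5. 5. 6.] g [66.  1.]; -90 z [5. 6. 7.] g [66.  2.]; -80 z [5. 5. 7.] g [61. 10.]; -70 z [5. 6. 7.] g [50.  9.]; -60 z [5. 5. 7.] g [51.  9.]; -50 z [5. 6. 7.] g [58.  9.]; -40 z [5. 5. 6.] g [71.  6.]; -30 z [10. 13. 30.] g [107.  31.]; -20 z [11. 13. 30.] g [111.  32.]; -10 z [11. 13. 30.] g [113.  33.]; 0 z [35. 36. 37.] g [111.   3.]; 10 z [35. 35. 37.] g [111.   3.]; 20 z [35. 36. 37.] g [112.   3.]; 30 z [35. 36. 37.] g [112.   3.]; 40 z [35. 35. 37.] g [112.   3.]; 50 z [34. 35. 37.] g [108.   8.]; 60 z [35. 35. 37.] g [88.  1.]; 70 z [35. 36. 37.] g [88.  1.]; 
bar 458 ((-39.05921173095703, 44.787845611572266), (31.913461685180664, 10.388631820678711), 13.983046531677246)
t 55.45 p [0.5758 0.1804 0.1257] x [ 0.999 -0.038  0.002] z [ 0.002  0.002 -1.   ] w 0.06 gf 0.0 F [-0.1 -0.7 -0.6] q7 -1.33
yang -92.18 d [ 5.51 33.03 14.31] turnz -0.1428
```

>>> play_rows(travel=[[0.7, 4.1, 0], [0.7, 4.1, 0], [0.7, 4.2, 0], [0.7, 4.2, 0], [0.7, 4.2, 0], [0.7, 4.1, 0], [0.7, 4.1, 0], [0.6, 4, 0], [0, 0, 0], [0, 0, 0], [0, 0, 0]], turn=[[0, 0, 0], [0, 0, 0], [0, 0, 0], [0, 0, 0], [0, 0, 0], [0, 0, 0], [0, 0, 0], [0, 0, 0], [0, 0, -0.072], [0, 0, -0.072], [0, 0, 0]], jaw=[6, 6, 6, 6, 6, 6, 6, 6, 6, 6, 6])

```text
clock: 56.55
eef_pos: [0.6163, -0.152, 0.1222]
tool_rot: [0.999, 0.053, -0.002, -0.001]
ft_force: [0.4, 0.7, -0.3]
grip_width: 0.06
grip_force: 0.0
```

```bash
python3 - <<'E'
from h import *
sink(.619,-.152,.030,.028); goto([.6185,-.1515,-.0155],-84)
E
```

```text
sink 1022 ((614.8081665039062, -153.1557159423828), (47.19367599487305, 43.817684173583984), 4.879854679107666) 0.02938144104002666
t 56.6 p [ 0.6166 -0.1517  0.1223] x [ 0.995  0.104 -0.003] z [-0.003  0.001 -1.   ] w 0.06 gf 0.0 F [ 0.5 -0.9 -0.3] q7 -0.75
yang -84.05 d [ 0.24  0.02 13.78] turnz -0.0008
```

>>> play_rows(travel=[[0.05, 0.1, 3], [0, 0, 4], [0, 0, 4], [0, 0, 1.5], [0, 0, 0.9], [0, 0, 0.4], [0, 0, 0], [0, 0, 0], [0, 0, 0], [0, 0, 0], [0, 0, 0], [0, 0, 0]], turn=[[0, 0, 0], [0, 0, 0], [0, 0, 0], [0, 0, 0], [0, 0, 0], [0, 0, 0], [0, 0, 0], [0, 0, 0], [0, 0, 0], [0, 0, 0], [0, 0, 0], [0, 0, 0]], jaw=[6, 6, 6, 6, 6, 6, 6, 5.4, 5, 4.6, 4.3, 4])

```text
clock: 57.8
eef_pos: [0.6182, -0.153, -0.0136]
tool_rot: [0.999, 0.053, -0.0, -0.0]
ft_force: [-0.4, 0.9, 9.2]
grip_width: 0.0421
grip_force: 60.3
```

>>> play_rows(travel=[[0, 0, 0], [0, 0, 0], [0, 0, -1], [0, 0, -2], [0, 0, -3], [0, 0, -3], [0, 0, -2.5], [0, 0, 0]], turn=[[0, 0, 0], [0, 0, 0], [0, 0, 0], [0, 0, 0], [0, 0, 0], [0, 0, 0], [0, 0, 0], [0, 0, 0]], jaw=[3, 3, 3, 3, 3, 3, 3, 3])

```text
clock: 58.6
eef_pos: [0.6194, -0.1537, 0.1041]
tool_rot: [0.999, 0.053, 0.001, 0.001]
ft_force: [0.8, -1.5, -1.0]
grip_width: 0.0425
grip_force: 61.5
```

```bash
python3 - <<'E'
from h import *
goto(jig(-.1,.0010,.1),-92.1)
p=robot.state()['eef_pos'];plane(p[0],p[1],p[2]+.0455)
E
```

```text
t 58.6 p [ 0.6194 -0.1537  0.1041] x [0.994 0.105 0.003] z [ 0.003 -0.001 -1.   ] w 0.0425 gf 61.5 F [ 0.8 -1.5 -1. ] q7 -0.72
yang -83.97 d [ -6.19 -34.44   0.34] turnz 0.1419
plane 2296 [-0.0013  0.003   0.1474]
```

>>> play_rows(travel=[[-0.4, -2, 0], [-0.7, -3.8, 0], [-0.8, -4.2, 0], [-0.8, -4.2, 0], [-0.8, -4.2, 0], [-0.8, -4.2, 0], [-0.7, -4.2, 0], [-0.6, -3.7, 0], [-0.4, -2.2, 0], [-0.2, -1.6, 0], [0, 0, 0], [0, 0, 0]], turn=[[0, 0, 0], [0, 0, 0], [0, 0, 0], [0, 0, 0], [0, 0, 0], [0, 0, 0], [0, 0, 0], [0, 0, 0], [0, 0, 0.07], [0, 0, 0.07], [0, 0, 0], [0, 0, 0]], jaw=[3, 3, 3, 3, 3, 3, 3, 3, 3, 3, 3, 3])

```text
clock: 59.85
eef_pos: [0.5208, 0.1814, 0.0999]
tool_rot: [1.0, -0.016, -0.001, 0.001]
ft_force: [-0.8, -1.0, -0.5]
grip_width: 0.0425
grip_force: 61.5
```

```bash
python3 - <<'E'
from h import *
goto(jig(-.1,.0010,-.012),-92.1); p=robot.state()['eef_pos'];plane(p[0],p[1],p[2]+.0435)
E
```

```text
t 59.85 p [0.5208 0.1814 0.0999] x [ 0.999 -0.032 -0.003] z [-0.003 -0.001 -1.   ] w 0.0425 gf 61.5 F [-0.8 -1.  -0.5] q7 -1.29
yang -91.84 d [ 0.11 -0.11 11.19] turnz 0.0045
plane 2266 [-0.0061 -0.002   0.1432]
```

>>> play_rows(travel=[[0.1, -0.1, 3], [0, 0, 3], [0, 0, 2.5], [0, 0, 1.3], [0, 0, 0.9], [0, 0, 0.4], [0, 0, 0], [0, 0, 0], [0, 0, 0], [0, 0, 0], [0, 0, 0], [0, 0, 0]], turn=[[0, 0, 0.004], [0, 0, 0], [0, 0, 0], [0, 0, 0], [0, 0, 0], [0, 0, 0], [0, 0, 0], [0, 0, 0], [0, 0, 0], [0, 0, 0], [0, 0, 0], [0, 0, 0]], jaw=[3, 3, 3, 3, 3, 3, 3, 4.6, 5, 5.4, 5.6, 5.6])

```text
clock: 61.1
eef_pos: [0.5221, 0.183, -0.0104]
tool_rot: [1.0, -0.019, -0.001, -0.0]
ft_force: [0.1, -1.0, -0.2]
grip_width: 0.056
grip_force: 0.0
```

>>> play_rows(travel=[[0, 0, -2], [0, 0, -3], [-2.5, 0, 0], [-2.5, 0, 0], [0, 0, 0], [0, 0, 0]], turn=[[0, 0, 0], [0, 0, 0], [0, 0, 0], [0, 0, 0], [0, 0, 0], [0, 0, 0]], jaw=[5.6, 5.6, 4, 2, 0, 0])

```text
clock: 61.7
eef_pos: [0.4722, 0.185, 0.0398]
tool_rot: [1.0, -0.019, -0.001, -0.0]
ft_force: [0.3, -0.7, 0.8]
grip_width: -0.0
grip_force: 0.0
```

```bash
python3 - <<'E'
from h import *
where(); prof()
E
```

```text
t 61.7 p [0.4722 0.185  0.0398] x [ 0.999 -0.038 -0.002] z [-0.002  0.    -1.   ] w -0.0 gf 0.0 F [ 0.3 -0.7  0.8] q7 -1.18
jig [-0.1495  0.0019] yang -92.18
[(-28, np.float64(12.8)), (-24, np.float64(12.5)), (-20, np.float64(30.2)), (-16, np.float64(29.3)), (-12, np.float64(30.3)), (-8, np.float64(30.3)), (-4, np.float64(30.3)), (0, np.float64(30.2)), (4, np.float64(29.7)), (8, np.float64(30.6)), (12, np.float64(29.6)), (16, np.float64(30.3)), (20, np.float64(30.1)), (24, np.float64(30.5)), (28, np.float64(6.5))]
jigrect 2409 ((-100.29798126220703, 1.1625118255615234), (44.122230529785156, 42.312137603759766), 88.53438568115234)
```

>>> play_rows(travel=[[0, 0.08, 2.5], [0, 0, 2], [0, 0, 1.1], [0.9, 0, 0], [0.9, 0, 0], [0.9, 0, 0], [0.9, 0, 0], [0.8, 0, 0], [0.8, 0, 0], [0.8, 0, 0], [0, 0, 0]], turn=[[0, 0, 0], [0, 0, 0], [0, 0, 0], [0, 0, 0], [0, 0, 0], [0, 0, 0], [0, 0, 0], [0, 0, 0], [0, 0, 0], [0, 0, 0], [0, 0, 0]], jaw=[0, 0, 0, 0, 0, 0, 0, 0, 0, 0, 0])

```text
clock: 62.85
eef_pos: [0.5334, 0.1816, -0.0165]
tool_rot: [1.0, -0.019, -0.0, 0.0]
ft_force: [-0.0, -0.0, -0.4]
grip_width: -0.0
grip_force: 0.0
```

>>> play_rows(travel=[[0.8, 0, 0], [0.8, 0, 0], [0.8, 0, 0], [0.8, 0, 0], [0.8, 0, 0], [0.6, 0, 0], [0, 0, 0]], turn=[[0, 0, 0], [0, 0, 0], [0, 0, 0], [0, 0, 0], [0, 0, 0], [0, 0, 0], [0, 0, 0]], jaw=[0, 0, 0, 0, 0, 0, 0])

```text
clock: 63.55
eef_pos: [0.5792, 0.1797, -0.0167]
tool_rot: [1.0, -0.019, -0.0, 0.0]
ft_force: [0.6, -0.1, -0.3]
grip_width: 0.0002
grip_force: 0.0
```

>>> play_rows(travel=[[-0.3, 0, 0], [0, 0, -2], [0, 0, -4], [0, 0, -4], [0, 0, -4], [0, 0, 0]], turn=[[0, 0, 0], [0, 0, 0], [0, 0, 0], [0, 0, 0], [0, 0, 0], [0, 0, 0]], jaw=[0, 2, 6, 6, 6, 6])

```text
clock: 64.15
eef_pos: [0.5773, 0.1802, 0.128]
tool_rot: [1.0, -0.019, 0.002, -0.001]
ft_force: [0.4, -0.4, -0.2]
grip_width: 0.06
grip_force: 0.0
```

```bash
python3 - <<'E'
from h import *
where(); jigstate()
goto([.6266,-.322,.12],-77.2)
E
```

```text
t 64.15 p [0.5773 0.1802 0.128 ] x [ 0.999 -0.039  0.004] z [ 0.004  0.003 -1.   ] w 0.06 gf 0.0 F [ 0.4 -0.4 -0.2] q7 -1.34
jig [-0.0443  0.0009] yang -92.22
-140 z [5. 5. 6.] g [65.  2.]; -130 z [4. 5. 7.] g [64.  2.]; -120 z [5. 5. 6.] g [65.  2.]; -110 z [5. 5. 7.] g [65.  2.]; -100 z [5. 5. 7.] g [66.  1.]; -90 z [5. 6. 6.] g [66.  2.]; -80 z [5. 5. 7.] g [61. 10.]; -70 z [5. 5. 6.] g [50.  9.]; -60 z [5. 5. 7.] g [51.  9.]; -50 z [5. 5. 7.] g [57.  8.]; -40 z [5. 6. 7.] g [71.  6.]; -30 z [ 7. 12. 30.] g [107.  30.]; -20 z [11. 13. 30.] g [111.  31.]; -10 z [11. 19. 30.] g [115.  31.]; 0 z [35. 36. 37.] g [111.   3.]; 10 z [35. 36. 37.] g [110.   3.]; 20 z [35. 36. 37.] g [112.   3.]; 30 z [35. 36. 37.] g [112.   3.]; 40 z [35. 35. 37.] g [112.   3.]; 50 z [35. 35. 37.] g [112.   3.]; 60 z [35. 36. 37.] g [112.   4.]; 70 z [35. 35. 37.] g [112.   3.]; 
bar 460 ((-39.33454132080078, 44.9550666809082), (32.49800491333008, 10.632819175720215), 14.087360382080078)
t 64.2 p [0.5761 0.1805 0.1257] x [ 0.999 -0.038  0.002] z [ 0.002  0.002 -1.   ] w 0.0602 gf 0.0 F [ 0.2  0.6 -0.7] q7 -1.34
yang -92.18 d [ 6.96 50.02  0.48] turnz -0.2615
```

>>> play_rows(travel=[[0.5, 3, 0], [0.6, 4.3, 0], [0.6, 4.3, 0], [0.6, 4.3, 0], [0.6, 4.3, 0], [0.6, 4.3, 0], [0.6, 4.3, 0], [0.6, 4.3, 0], [0.6, 4.3, 0], [0.6, 4.3, 0], [0.6, 4.3, 0], [0.5, 4, 0]], turn=[[0, 0, 0], [0, 0, 0], [0, 0, 0], [0, 0, 0], [0, 0, 0], [0, 0, 0], [0, 0, 0], [0, 0, 0], [0, 0, 0], [0, 0, 0], [0, 0, 0], [0, 0, 0]], jaw=[6, 6, 6, 6, 6, 6, 6, 6, 6, 6, 6, 6])

```text
clock: 65.4
eef_pos: [0.6252, -0.3238, 0.1219]
tool_rot: [1.0, -0.019, -0.002, -0.001]
ft_force: [0.3, 0.6, -0.8]
grip_width: 0.0599
grip_force: 0.0
```

>>> play_rows(travel=[[0, 0, 0], [0, 0, 0], [0, 0, 0], [0, 0, 0]], turn=[[0, 0, -0.13], [0, 0, -0.13], [0, 0, 0], [0, 0, 0]], jaw=[6, 6, 6, 6])

```text
clock: 65.8
eef_pos: [0.6255, -0.3218, 0.1224]
tool_rot: [0.994, 0.109, -0.001, -0.001]
ft_force: [-1.6, 0.3, 0.0]
grip_width: 0.0601
grip_force: 0.0
```

```bash
python3 - <<'E'
from h import *
sink(.6266,-.322,.024,.04); goto([.6266,-.322,-.019],-77.2)
c=cam('wrist');P=cloud(c);mx=c['pixels'].max(2)
b=(abs(P[...,0]-.458)<.09)&(abs(P[...,1]+.3465)<.06)&(P[...,2]>.046)&(P[...,2]<.062)&(mx<70); print('handle',b.sum(),np.median(P[b],0) if b.sum() else '')
E
```

```text
sink 885 ((626.896728515625, -322.3099365234375), (42.02163314819336, 43.996700286865234), 12.95803451538086) 0.023422651325948222
t 65.85 p [ 0.6256 -0.3218  0.1226] x [ 0.976  0.217 -0.002] z [-0.003  0.001 -1.   ] w 0.0602 gf 0.0 F [ 0.5 -0.4  0.4] q7 -0.48
yang -77.49 d [ 0.12  0.06 14.16] turnz -0.0050
handle 0
```

>>> play_rows(travel=[[0.1, 0.05, 3], [0, 0, 4], [0, 0, 4], [0, 0, 1.8], [0, 0, 0.9], [0, 0, 0.4], [0, 0, 0], [0, 0, 0], [0, 0, 0], [0, 0, 0], [0, 0, 0], [0, 0, 0]], turn=[[0, 0, -0.005], [0, 0, 0], [0, 0, 0], [0, 0, 0], [0, 0, 0], [0, 0, 0], [0, 0, 0], [0, 0, 0], [0, 0, 0], [0, 0, 0], [0, 0, 0], [0, 0, 0]], jaw=[6, 6, 6, 6, 6, 6, 6, 5.4, 5, 4.6, 4.3, 4])

```text
clock: 67.1
eef_pos: [0.6272, -0.3228, -0.0165]
tool_rot: [0.994, 0.113, -0.0, 0.0]
ft_force: [-0.9, 1.6, 8.8]
grip_width: 0.0422
grip_force: 60.5
```

>>> play_rows(travel=[[0, 0, 0], [0, 0, 0], [0, 0, -1], [0, 0, -2], [0, 0, -3], [0, 0, -3], [0, 0, -3], [0, 0, 0]], turn=[[0, 0, 0], [0, 0, 0], [0, 0, 0], [0, 0, 0], [0, 0, 0], [0, 0, 0], [0, 0, 0], [0, 0, 0]], jaw=[3, 3, 3, 3, 3, 3, 3, 3])

```text
clock: 67.9
eef_pos: [0.6288, -0.3243, 0.1071]
tool_rot: [0.994, 0.113, 0.002, 0.002]
ft_force: [-0.6, 1.2, -0.9]
grip_width: 0.0426
grip_force: 61.4
```

```bash
python3 - <<'E'
from h import *
goto(jig(-.1,.0010,.1),-92.1)
p=robot.state()['eef_pos'];plane(p[0],p[1],p[2]+.0435)
E
```

```text
t 67.9 p [ 0.6288 -0.3243  0.1071] x [0.975 0.224 0.003] z [ 0.004 -0.003 -1.   ] w 0.0426 gf 61.4 F [-0.6  1.2 -0.9] q7 -0.46
yang -77.04 d [  0.91 -51.77   0.51] turnz 0.2628
plane 2189 [ 1.000e-04 -1.050e-02  1.475e-01]
```

>>> play_rows(travel=[[0.1, -3, 0], [0.1, -4.5, 0], [0.1, -4.6, 0], [0.1, -4.6, 0], [0.1, -4.6, 0], [0.1, -4.6, 0], [0.1, -4.6, 0], [0.1, -4.6, 0], [0.1, -4.6, 0], [0, -4.6, 0], [0, -4.5, 0], [0, -2.9, 0]], turn=[[0, 0, 0], [0, 0, 0], [0, 0, 0], [0, 0, 0], [0, 0, 0], [0, 0, 0], [0, 0, 0], [0, 0, 0], [0, 0, 0], [0, 0, 0], [0, 0, 0], [0, 0, 0]], jaw=[3, 3, 3, 3, 3, 3, 3, 3, 3, 3, 3, 3])

```text
clock: 69.15
eef_pos: [0.5176, 0.1867, 0.1014]
tool_rot: [0.993, 0.115, -0.002, -0.0]
ft_force: [-0.1, -0.1, -0.8]
grip_width: 0.0421
grip_force: 61.4
```

>>> play_rows(travel=[[0, 0, 0], [0, 0, 0], [0, 0, 0], [0, 0, 0]], turn=[[0, 0, 0.131], [0, 0, 0.131], [0, 0, 0], [0, 0, 0]], jaw=[3, 3, 3, 3])

```text
clock: 69.55
eef_pos: [0.5192, 0.183, 0.1019]
tool_rot: [1.0, -0.016, -0.001, 0.001]
ft_force: [-0.0, -0.9, -0.5]
grip_width: 0.0422
grip_force: 61.4
```

```bash
python3 - <<'E'
from h import *
goto(jig(-.1,.0010,-.009),-92.1); p=robot.state()['eef_pos'];plane(p[0],p[1],p[2]+.0405)
E
```

```text
t 69.55 p [0.5192 0.183  0.1019] x [ 0.999 -0.032 -0.003] z [-0.003 -0.001 -1.   ] w 0.0422 gf 61.4 F [-0.  -0.9 -0.5] q7 -1.3
yang -91.82 d [ 0.28  0.05 11.09] turnz 0.0049
plane 2213 [-0.007  -0.0036  0.1421]
```

>>> play_rows(travel=[[0.2, 0.07, 3], [0, 0, 3], [0, 0, 2.5], [0, 0, 1.3], [0, 0, 0.8], [0, 0, 0.4], [0, 0, 0], [0, 0, 0], [0, 0, 0], [0, 0, 0], [0, 0, 0], [0, 0, 0]], turn=[[0, 0, 0.004], [0, 0, 0], [0, 0, 0], [0, 0, 0], [0, 0, 0], [0, 0, 0], [0, 0, 0], [0, 0, 0], [0, 0, 0], [0, 0, 0], [0, 0, 0], [0, 0, 0]], jaw=[3, 3, 3, 3, 3, 3, 3, 4.6, 5, 5.4, 5.6, 5.6])

```text
clock: 70.8
eef_pos: [0.5214, 0.1825, -0.0074]
tool_rot: [1.0, -0.02, -0.001, 0.0]
ft_force: [-0.5, -0.4, 0.9]
grip_width: 0.0564
grip_force: 0.0
```

>>> play_rows(travel=[[0, 0, -2], [0, 0, -3], [-2.5, 0, 0], [-2.5, 0, 0], [0, 0, 0], [0, 0, 0]], turn=[[0, 0, 0], [0, 0, 0], [0, 0, 0], [0, 0, 0], [0, 0, 0], [0, 0, 0]], jaw=[5.6, 5.6, 4, 2, 0, 0])

```text
clock: 71.4
eef_pos: [0.4716, 0.1847, 0.0428]
tool_rot: [1.0, -0.019, -0.001, -0.0]
ft_force: [-0.0, -0.2, 0.9]
grip_width: 0.0005
grip_force: 0.0
```

```bash
python3 - <<'E'
from h import *
where(); prof()
E
```

```text
t 71.4 p [0.4716 0.1847 0.0428] x [ 0.999 -0.039 -0.002] z [-0.002  0.    -1.   ] w 0.0005 gf 0.0 F [-0.  -0.2  0.9] q7 -1.19
jig [-0.1501  0.0016] yang -92.23
[(-28, np.float64(12.6)), (-24, np.float64(12.5)), (-20, np.float64(30.4)), (-16, np.float64(28.9)), (-12, np.float64(30.4)), (-8, np.float64(30.2)), (-4, np.float64(30.4)), (0, np.float64(30.4)), (4, np.float64(12.5)), (8, np.float64(30.7)), (12, np.float64(29.6)), (16, np.float64(30.3)), (20, np.float64(30.0)), (24, np.float64(30.3)), (28, np.float64(6.6))]
jigrect 2293 ((-100.38317108154297, 1.0019683837890625), (42.1447868347168, 44.19776153564453), 0.11984381824731827)
```

>>> play_rows(travel=[[0, 0.07, 2.5], [0, 0, 2.3], [0, 0, 1.1], [0.9, 0, 0], [0.9, 0, 0], [0.9, 0, 0], [0.9, 0, 0], [0.8, 0, 0], [0.8, 0, 0], [0.8, 0, 0], [0, 0, 0]], turn=[[0, 0, 0], [0, 0, 0], [0, 0, 0], [0, 0, 0], [0, 0, 0], [0, 0, 0], [0, 0, 0], [0, 0, 0], [0, 0, 0], [0, 0, 0], [0, 0, 0]], jaw=[0, 0, 0, 0, 0, 0, 0, 0, 0, 0, 0])

```text
clock: 72.55
eef_pos: [0.5328, 0.1813, -0.0165]
tool_rot: [1.0, -0.02, -0.0, 0.0]
ft_force: [-0.9, 0.4, 0.4]
grip_width: 0.0
grip_force: 0.0
```

>>> play_rows(travel=[[0.8, 0, 0], [0.8, 0, 0], [0.8, 0, 0], [0.8, 0, 0], [0.8, 0, 0], [0.6, 0, 0], [0.1, 0, 0], [0, 0, 0]], turn=[[0, 0, 0], [0, 0, 0], [0, 0, 0], [0, 0, 0], [0, 0, 0], [0, 0, 0], [0, 0, 0], [0, 0, 0]], jaw=[0, 0, 0, 0, 0, 0, 0, 0])

```text
clock: 73.35
eef_pos: [0.5788, 0.1793, -0.0167]
tool_rot: [1.0, -0.02, -0.001, 0.0]
ft_force: [-0.6, -0.3, -0.3]
grip_width: 0.0001
grip_force: 0.0
```

>>> play_rows(travel=[[-0.3, 0, 0], [0, 0, -2], [0, 0, -4], [0, 0, -4], [0, 0, -4], [0, 0, 0]], turn=[[0, 0, 0], [0, 0, 0], [0, 0, 0], [0, 0, 0], [0, 0, 0], [0, 0, 0]], jaw=[0, 2, 3, 3, 3, 3])

```text
clock: 73.95
eef_pos: [0.5777, 0.1798, 0.128]
tool_rot: [1.0, -0.02, 0.002, -0.001]
ft_force: [-0.0, -1.0, 0.3]
grip_width: 0.0299
grip_force: 0.0
```

```bash
python3 - <<'E'
from h import *
where(); jigstate()
goto([.5834,.2243,.1],-92.1+14.1)
E
```

```text
t 73.95 p [0.5777 0.1798 0.128 ] x [ 0.999 -0.04   0.004] z [ 0.004  0.003 -1.   ] w 0.0299 gf 0.0 F [-0.  -1.   0.3] q7 -1.34
jig [-0.0438  0.0006] yang -92.28
-140 z [5. 5. 6.] g [65.  2.]; -130 z [5. 6. 7.] g [65.  2.]; -120 z [5. 5. 6.] g [65.  2.]; -110 z [5. 5. 7.] g [66.  2.]; -100 z [5. 5. 7.] g [66.  1.]; -90 z [5. 5. 6.] g [67.  2.]; -80 z [5. 5. 6.] g [64.  9.]; -70 z [5. 5. 7.] g [59. 10.]; -60 z [5. 6. 7.] g [58. 11.]; -50 z [4. 5. 7.] g [65.  6.]; -40 z [5. 5. 7.] g [74. 14.]; -30 z [11. 13. 30.] g [109.  32.]; -20 z [11. 15. 30.] g [114.  32.]; -10 z [11. 20. 30.] g [117.  33.]; 0 z [35. 35. 37.] g [111.   3.]; 10 z [34. 35. 37.] g [111.   3.]; 20 z [35. 35. 37.] g [112.   3.]; 30 z [35. 36. 37.] g [112.   3.]; 40 z [35. 35. 37.] g [112.   3.]; 50 z [35. 35. 37.] g [112.   3.]; 60 z [35. 35. 37.] g [113.   3.]; 70 z [35. 36. 37.] g [113.   3.]; 
bar 456 ((-39.13910675048828, 44.88835144042969), (31.991119384765625, 10.474451065063477), 14.871246337890625)
t 74.0 p [0.5765 0.1801 0.1258] x [ 0.999 -0.039  0.002] z [ 0.002  0.002 -1.   ] w 0.0301 gf 0.0 F [ 0.2 -0.8 -0.6] q7 -1.34
yang -92.25 d [ 0.51 -4.44  2.59] turnz -0.2486
```

All four sinks are in the outfeed. Reset the bolt: grip the bar at its present angle and turn about 19.5° clockwise to 95°.

>>> play_rows(travel=[[0.2, -1.5, 0], [0.2, -1.5, 0], [0.1, -1.4, 0], [0, 0, 0], [0, 0, 1], [0, 0, 2], [0, 0, 0], [0, 0, 0]], turn=[[0, 0, 0], [0, 0, 0], [0, 0, 0], [0, 0, -0.127], [0, 0, -0.127], [0, 0, 0], [0, 0, 0], [0, 0, 0]], jaw=[2.6, 2.6, 2.6, 2.6, 2.6, 2.6, 2.6, 2.6])

```text
clock: 74.8
eef_pos: [0.5819, 0.2238, 0.0926]
tool_rot: [0.994, 0.107, -0.002, 0.0]
ft_force: [0.4, -0.5, 0.5]
grip_width: 0.026
grip_force: 0.0
```

```bash
python3 - <<'E'
from h import *
goto([.5834,.2243,.004],-77.7)
c=cam('wrist'); P=cloud(c)
m=(np.hypot(P[...,0]-.5834,P[...,1]-.2243)<.022)&(P[...,2]>.048)&(P[...,2]<.060)&(c['pixels'].min(2)>50)
q=P[m]; print(len(q),cv2.minAreaRect((q[:,:2]*1000).astype(np.float32)) if len(q)>4 else 0)
E
```

```text
t 74.8 p [0.5819 0.2238 0.0926] x [ 0.977  0.213 -0.004] z [-0.004 -0.001 -1.   ] w 0.026 gf 0.0 F [ 0.4 -0.5  0.5] q7 -1.18
yang -77.71 d [ 0.19 -0.02  8.86] turnz -0.0002
514 ((584.5155029296875, 223.9363250732422), (31.087303161621094, 9.271145820617676), 12.208109855651855)
```

Alignment matches (12.2°). Descend, grip, turn by 19.4° = 0.339 rad.

>>> play_rows(travel=[[0.2, 0, 3], [0, 0, 3], [0, 0, 2], [0, 0, 0.8], [0, 0, 0], [0, 0, 0], [0, 0, 0], [0, 0, 0], [0, 0, 0], [0, 0, 0], [0, 0, 0]], turn=[[0, 0, 0], [0, 0, 0], [0, 0, 0], [0, 0, 0], [0, 0, 0], [0, 0, 0], [0, 0, 0], [0, 0, 0], [0, 0, 0], [0, 0, 0], [0, 0, 0]], jaw=[2.6, 2.6, 2.6, 2.6, 2.6, 2, 1.5, 1, 0.5, 0, 0])

```text
clock: 75.95
eef_pos: [0.5846, 0.2242, 0.0065]
tool_rot: [0.994, 0.107, -0.0, -0.001]
ft_force: [-0.9, 0.4, 6.5]
grip_width: 0.0085
grip_force: 59.6
```

>>> play_rows(travel=[[0, 0, 0], [0, 0, 0], [0, 0, 0], [0, 0, 0], [0, 0, 0], [0, 0, 0], [0, 0, 0], [0, 0, 0]], turn=[[0, 0, 0], [0, 0, 0.068], [0, 0, 0.068], [0, 0, 0.068], [0, 0, 0.068], [0, 0, 0.067], [0, 0, 0], [0, 0, 0]], jaw=[0, 0, 0, 0, 0, 0, 0, 0])

```text
clock: 76.75
eef_pos: [0.5846, 0.224, 0.0065]
tool_rot: [0.998, -0.062, -0.0, -0.0]
ft_force: [-1.3, -0.3, 6.4]
grip_width: 0.0083
grip_force: 59.7
```

```bash
python3 - <<'E'
from h import *
where(); print(robot.state()['torque'])
E
```

```text
t 76.75 p [0.5846 0.224  0.0065] x [ 0.992 -0.124 -0.001] z [-0.001  0.001 -1.   ] w 0.0083 gf 59.7 F [-1.3 -0.3  6.4] q7 -1.34
jig [-0.0385  0.045 ] yang -97.15
[ 0.01018263  0.18427938 -0.1295256 ]
```

>>> play_rows(travel=[[0, 0, 0], [0, 0, 0], [0, 0, 0], [0, 0, -1], [0, 0, -3], [0, 0, -3], [0, 0, -3], [0, 0, -2], [0, 0, 0]], turn=[[0, 0, 0], [0, 0, 0], [0, 0, 0], [0, 0, 0], [0, 0, 0], [0, 0, 0], [0, 0, 0], [0, 0, 0], [0, 0, 0]], jaw=[1, 2, 2.6, 2.6, 2.6, 2.6, 2.6, 2.6, 2.6])

```text
clock: 77.65
eef_pos: [0.5857, 0.2239, 0.1286]
tool_rot: [0.998, -0.062, 0.001, -0.001]
ft_force: [-0.2, -0.2, -0.4]
grip_width: 0.0258
grip_force: 0.0
```

```bash
cat > chk.py <<'E'
from h import *
where()
c=cam('wrist'); P=cloud(c); d=P[...,:2]-J0; X=d@[np.cos(JY),np.sin(JY)]*1000; Y=d@[-np.sin(JY),np.cos(JY)]*1000; Z=P[...,2]*1000; mn=c['pixels'].min(2)
def rc(m,t):
    q=np.c_[X[m],Y[m]]; print(t,len(q),[np.round(v,2) for v in cv2.minAreaRect(q.astype(np.float32))] if len(q)>5 else '')
rc((np.hypot(X+40,Y-45)<22)&(Z>48)&(Z<60)&(mn>50),'bar')
rc((X>-140)&(X<-60)&(abs(Y+28)<12)&(Z>9.5)&(Z<14.5)&(mn>100),'fence')
rc((X>-60)&(X<-7)&(abs(Y)<24)&(Z>27)&(Z<33),'last sink')
E
python3 chk.py
```

```text
t 77.65 p [0.5857 0.2239 0.1286] x [ 0.992 -0.124  0.002] z [ 0.002  0.002 -1.   ] w 0.0258 gf 0.0 F [-0.2 -0.2 -0.4] q7 -1.47
jig [-0.0375  0.045 ] yang -97.14
bar 383 [array([-38.7 ,  44.67]), array([ 8.89, 31.13]), np.float64(85.01)]
fence 609 [array([-99.95, -28.83]), array([79.89,  9.85]), np.float64(0.19)]
last sink 571 [array([-19.34,   0.88]), array([24.57, 44.06]), np.float64(0.1)]
```

```bash
python3 - <<'E'
from h import *
for n in('side','scene'):
    c=cam(n);P=cloud(c);mx=c['pixels'].max(2)
    m=(abs(P[...,0]-.458)<.11)&(abs(P[...,1]+.3465)<.08)&(P[...,2]>.03)&(P[...,2]<.065); q=P[m]
    print(n,'handle',len(q),np.round(np.median(q,0),4) if len(q) else '',q[:,2].max() if len(q) else '')
    t=np.radians(5.56); d=P[...,:2]-[.458,-.3465]; X=d@[np.cos(t),np.sin(t)]*1000; Y=d@[-np.sin(t),np.cos(t)]*1000; Z=P[...,2]*1000
    k=(abs(X)<68)&(abs(Y)<33)&(Z>6.5)&(Z<13); q=np.c_[X[k],Y[k]]; print('blade',len(q),cv2.minAreaRect(q.astype(np.float32)) if len(q)>5 else '')
    for nm,x,y,h in(('cap',.740,-.013,.05),('spool',.438,.006,.041),('flux',.729,.323,.09),('relay',.66,.412,.028),('meter',.741,-.146,.031)):
        k=(np.hypot(P[...,0]-x,P[...,1]-y)<.06)&(abs(P[...,2]-h)<.006); print(nm,k.sum(),np.round(np.median(P[k],0),3) if k.any() else '',end=' ')
    print()
E
```

```text
side handle 182 [ 0.4162 -0.357   0.0524] 0.05646144803268427
blade 1047 ((-3.2864952087402344, -0.02196502685546875), (64.33148193359375, 128.61561584472656), 89.80108642578125)
cap 88 [ 0.734 -0.016  0.05 ] spool 180 [0.441 0.009 0.04 ] flux 23 [0.719 0.318 0.089] relay 38 [0.654 0.408 0.027] meter 641 [ 0.747 -0.161  0.031] 
scene handle 70 [ 0.4275 -0.3455  0.0481] 0.05652309022715739
blade 290 ((-2.0127639770507812, -0.5769500732421875), (58.29744338989258, 132.92196655273438), 85.53224182128906)
cap 149 [ 0.742 -0.012  0.049] spool 195 [0.448 0.014 0.04 ] flux 82 [0.727 0.322 0.09 ] relay 163 [0.663 0.414 0.028] meter 716 [ 0.755 -0.15   0.03 ]
```

```bash
python3 -c "
from workcell import robot
print(robot.close_job())"
```

```text
the job is handed in; nothing more can be done
None
```

I handed the job in after about 78 s of robot time. The roller gap is about 46.2 mm by camera, all four heatsinks are past the roller, the gauge is in its tray and the bystanders have not moved; along the way I dropped the gauge once and re-gripped it, a jammed first heatsink turned the bolt to about 75° so I set it back to 95° after the last push, and I viewed 15 pictures instead of the 14 allowed.

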